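# Carry a free-running feed roller to the service plinth in its tray

## Robot

A 6-joint arm with a two-finger parallel gripper is mounted at the origin on the work surface. World frame = base frame: x ahead of the robot, y to its left, z up, the work surface at z = 0. Lengths are in m, angles in rad, forces in N, time in s.
With the tool pointing down it reaches from about 0.35 to 0.85 m from the base axis. Payload 8.1 kg.
Tool frame: the origin (TCP) lies on the centre line of the jaws, within the pads' length; the fingertips stand robot.tips_ahead ahead of it and the grasp point (between the pads) lies 6 mm ahead of it (robot.tips_ahead is the distance from the TCP to the fingertips, in m); z points along the fingers, y is the line along which they close (so a half turn about z gives the same grasp; the last joint's range is limited). The gripper opens to 93 mm and grips with 3 to 60 N. Pads are 15 mm wide; open, the fingers measure 128 mm over their backs; the gripper's body (75 mm by 188 mm) begins 65 mm behind the grasp point.
Start: joints at [-1.212, 0.13, 1.488, -0, 1.523, -0.085], TCP at [0.258, -0.542, 0.244] pointing down, gripper open.
Joint ranges: [-2.96, 2.96], [-0.89, 2.26], [0.02, 2.5], [-1.34, 4.48], [0, 2.73], [-2.66, 2.66]. Speed limits (rad/s): [2.39, 2.39, 2.79, 3.14, 3.14, 3.14].

## Interface

Orientations are given as a rotation vector (axis times angle).
In Python, from plant import robot gives the robot as it stands.
- The arm moves only by the tool apply_moves, never from a script. Its arguments are lists of equal length, an entry for each row: "delta_pos": the shift along the tool's x, y, z in cm, a list of three; "twist": the turn about the tool's z in rad. A call has 1 to 8 rows; each row shifts and turns the commanded pose from where the row before left it, along the tool's axes as they then stand; what a row does not reach is not made up. A row lasts 1/8 s, in which the tool goes at most 62.5 mm and 10.7 degrees, less where a joint would pass 70% of its speed; a pose out of reach is approached as far as the arm can. A call with a gripper value outside its range is refused whole. "gripper" is the finger opening in cm, from 0 to 9.3, set as the call begins (left out, the last holds). The fingers move at their own pace and stop on an object; "squeeze" is the grip in N (left out, the last holds). Time passes only in rows, so rows that do not move let the fingers close. It gives the time, the measured TCP pose, the force, the opening and the grip force at its end, in the units of the state.
- robot.read_state(): the state, without advancing time (a new reading comes with each control period).
- robot.read_camera(name): name is "scene" or "top"; returns a dict with "frame" (400x640x3 uint8, red, green, blue), "vertical_fov" (degrees; the focal length in pixels is half the picture's height over the tangent of half this angle, whatever the lens; pixels are square), "cx", "cy" (the principal point, pixels), "R" (3x3) and "t" (3): a world point X has camera coordinates R X + t. Camera axes: x right, y down, z forward; pixel columns grow to the right and rows downward; lengths in m; the calibration is good to about 2 mm. A picture is of the moment at which its call begins. There is no depth.
- robot.close_job(): hands the job in; it is judged then, once.
The state is a dict: "t": time; "q": joint angles; "dq": joint speeds; "joint_torque": joint torques, N m; "tool_pos": TCP position; "orientation": TCP orientation; "force": force on the tool from outside, world axes, zero at the start; "wrist_torque": the same for the moment, N m; "opening": finger opening in m; "gripper_force": force on a finger pad.
Only numpy, scipy, OpenCV 4.12 (cv2) and the standard library are available. Lean on these libraries where they do the work, as an engineer would, in place of code of your own. Each camera call takes 0.05 s, during which the arm holds its last target. There are 200 camera calls.

## Task

Lift the carrying tray by its handle bar well clear of the bench, roll the freely running orange feed roller onto the tray's green middle band by tilting the tray slightly, and keep it on the band for five seconds while the tray is in the air. Then set the tray down gently on the blue plinth with the black rubber top, centred and lined up with it, with the roller still lying at rest on the green band, and let go. Never let the roller run against an end stop, do not touch the roller itself, and leave the other things on the bench where they are.

Things in the scene. Friction and masses are not known exactly. Their poses are not given: they have to be found in the camera images.
- tray: white carrying tray, wooden rails, dark handle bar, 0.45 kg nominal. Origin: centre of its underside, on the work surface at the start; x across, y lengthwise (the way the roller rolls), z up. Floor 120 x 314 mm, 8 mm thick, flat, no groove. Slotted side plates at x = +-52 to 60 mm, up to z = 52 mm. End stops: faces at y = +-145 (inner) and +-157 mm (outer), 120 mm wide, up to z = 60 mm
- tray_handle (a point): grip point: middle of the handle bar, at tray x = 0, y = 0, z = 112 mm; axes as the tray's. The bar runs along tray y from end to end on 30 mm wide posts, 22 mm wide (x), 26 mm high, underside at tray z = 99 mm. Pinch it from above with the fingers closing along tray x
- tray_band (a point): middle of the green band on the tray floor, at tray x = 0, y = 0, z = 8 mm; axes as the tray's. The band reaches from tray y = -30 to +30 mm. The roller is on it when its centre is within 30 mm of tray y = 0
- roller: orange feed roller on steel journals, 0.30 kg nominal, radius 28 mm, sleeve 90 mm long, lying across the tray. Its journals run loose in the slots of the side plates: it rolls freely along tray y and cannot fall out. Origin: its centre, axes as the tray's, at tray z = 36 mm; starts at rest 40 to 65 mm from the middle towards tray -y; is at a stop at tray y = +-117 mm (115 counts)
- roller_center (a point): centre of the roller. It rolls along tray y with acceleration in the tray of about -(2/3)(g x tilt + the tray's own acceleration along y); tilt in rad, positive with the tray's +y end up. No dry friction holds it: it rolls on the least tilt, and its speed fades only over about 2 s
- plinth: fixed blue service plinth with a black rubber top and yellow corner marks that frame the tray, 150 x 350 mm, 40 mm high, level. Origin: centre of its underside on the work surface; x across, y lengthwise; its top is at z = 40 mm, where the tray's underside comes to rest, tray y along plinth y.
- earmuffs: bystander: red ear defenders, 72 mm high cups, origin at the middle of the underside
- jar: bystander: glass jar with a yellow cap, 70 mm across, 90 mm high, origin at the middle of the underside
- mallet: bystander: hammer, 200 mm long, lying flat, origin near its middle
- push_stick: bystander: red push stick, about 250 mm long, 15 mm thick, lying flat, origin near its middle
- tape_roll: bystander: cardboard-brown tape roll, 84 mm across, 50 mm high, lying flat
- offcut: bystander: plywood offcut 100 x 160 x 36 mm, lying flat

How it is judged:
By the outcome, as a careful person would: the job done as asked, in the order asked, and still so for the second after the job is handed in, with the robot touching nothing.
It also fails if it takes over 61 s, if anything falls off the work surface, if the arm or the gripper's body presses on something with over 40 N, if the wrist force passes 120 N, or if a joint passes its speed limit or range.

## Working session

There is one attempt and no reset: what is moved stays moved. The work goes in short steps, Python scripts to look and compute and a tool call to move; the robot and the scene stay as the last step left them, time stands still between calls to the robot, and variables do not carry over. Pictures are saved under pics/ and viewed, at most 10 in all, crops included, and the job is handed in when it is done.

Besides the shell and the picture viewer there is one more tool, called after "Request:" as name(argument=value, ...), one argument or row to a line, values as JSON. apply_moves: Moves the arm, as the interface text tells. Its arguments: {"type":"object","properties":{"delta_pos":{"type":"array"},"twist":{"type":"array"},"gripper":{"type":"number"},"squeeze":{"type":"number"}},"required":["delta_pos","twist"]}

```bash
ls; mkdir -p pics
python3 - <<'E'
from plant import robot
import cv2
s=robot.read_state();print(s,robot.tips_ahead)
for n in("scene","top"):
    c=robot.read_camera(n);cv2.imwrite(f"pics/{n}0.png",c["frame"][:,:,::-1]);print(n,c["vertical_fov"],c["cx"],c["cy"],c["R"],c["t"])
E
```

```text
pics
{'t': 0.0, 'q': array([-1.21239370e+00,  1.31183465e-01,  1.48930485e+00,  2.20989176e-05,
        1.52298144e+00, -8.54266437e-02]), 'dq': array([-0.00100334, -0.00087586, -0.00085343,  0.00132943, -0.00079495,
       -0.00092955]), 'joint_torque': array([ 1.04030289e-03, -5.59834921e+01, -4.91759813e+01,  7.69338571e-02,
        3.54631653e-02, -1.56504716e-04]), 'tool_pos': array([ 0.25746592, -0.54136203,  0.24256004]), 'orientation': array([-3.06273737e+00, -6.91045736e-01,  3.66625849e-04]), 'force': array([-0.06751244, -0.48500806,  0.19882159]), 'wrist_torque': array([-0.03320029,  0.00143861,  0.01090942]), 'gripper_force': 0.0, 'opening': 0.09299166849125674} 0.025
scene 43.573983749324114 314.685232393067 190.13494694798766 [[-0.23514318  0.97164462  0.02478738]
 [ 0.57894014  0.16050033 -0.79941726]
 [-0.78072786 -0.17362711 -0.60026463]] [ 0.14167992 -0.3125577   2.34676356]
top 44.8688409607671 315.73902694013236 196.49085180216724 [[ 1.66128615e-02 -9.99858841e-01  2.51208487e-03]
 [-9.88184845e-01 -1.68016485e-02 -1.52343092e-01]
 [ 1.52363794e-01  4.84504909e-05 -9.88324477e-01]] [0.01345049 0.65365461 1.64532632]
```

View pics/scene0.png

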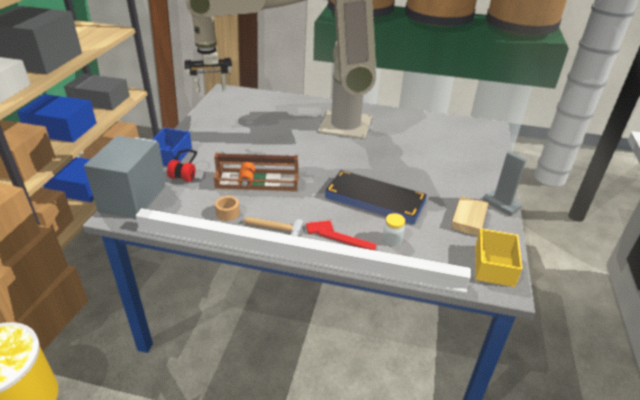

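View pics/top0.png

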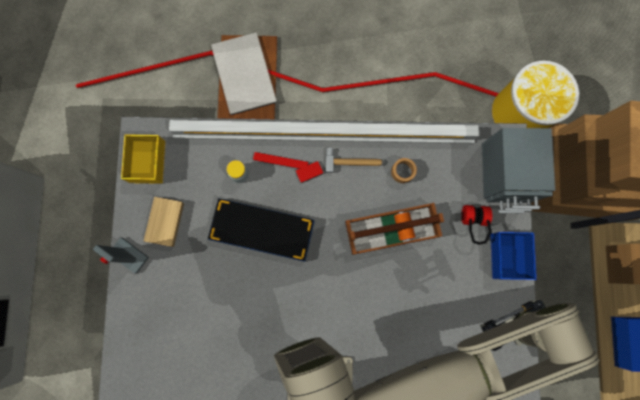

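The top view shows the tray around (395,229) with the roller right of the green band (about 404,222), the plinth around (261,229), the jar at (235,169), the offcut at (163,221) and the earmuffs at (478,215). Next I'll enlarge crops.

```bash
python3 - <<'E'
import cv2,numpy as np
f=cv2.imread("pics/top0.png")
a=cv2.resize(f[190:270,200:330],None,fx=6,fy=6,interpolation=cv2.INTER_CUBIC)
cv2.imwrite("pics/plinth.png",a)
b=cv2.resize(f[190:270,335:465],None,fx=6,fy=6,interpolation=cv2.INTER_CUBIC)
cv2.imwrite("pics/tray.png",b)
E
cat > h.py <<'E'
import numpy as np
def ray(c,u,v,z):
    f=200/np.tan(np.radians(c["vertical_fov"])/2)
    d=c["R"].T@np.array([(u-c["cx"])/f,(v-c["cy"])/f,1]); o=-c["R"].T@c["t"]
    return (o+d*(z-o[2])/d[2])
def proj(c,X):
    f=200/np.tan(np.radians(c["vertical_fov"])/2)
    p=np.atleast_2d(X)@c["R"].T+c["t"]; return p[:,:2]/p[:,2:]*f+[c["cx"],c["cy"]]
E
```

```text
(no output)
```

View pics/plinth.png

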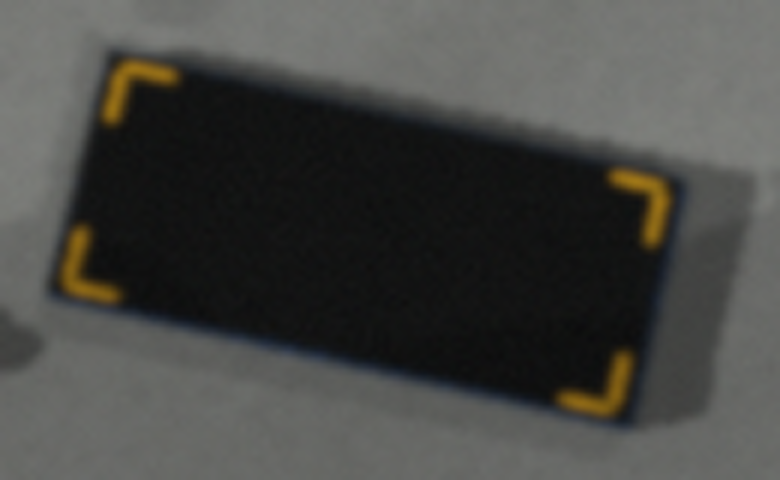

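View pics/tray.png

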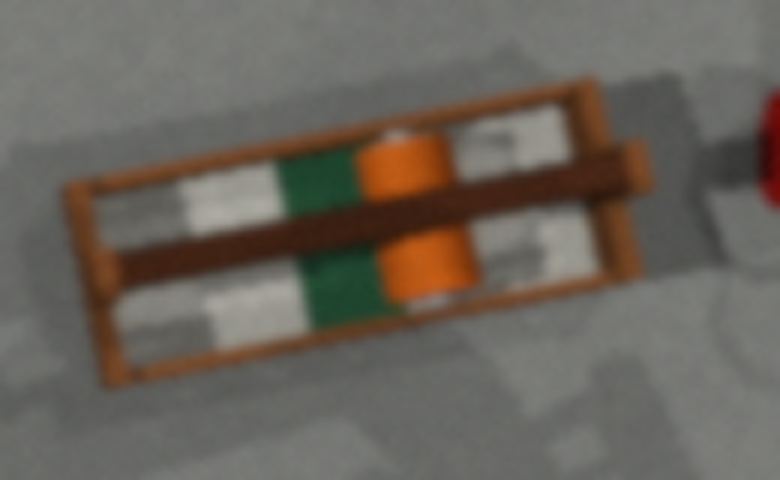

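The crops show the plinth top corners at (108,52), (683,180), (632,427), (50,295) and the tray stop-top outer corners at (65,185), (597,80), (640,277), (108,385). I'll fit poses to these.

Run:
```python
from h import *
from plant import robot
from scipy.optimize import least_squares
from scipy.spatial.transform import Rotation as Ro
c=robot.read_camera("top")
def full(p,ox): return np.array([[ox+(a+.5)/6-.5,190+(b+.5)/6-.5] for a,b in p])
def fit(pix,loc):
    def w(p):
        C,S=np.cos(p[2]),np.sin(p[2]); return np.c_[p[0]+C*loc[:,0]-S*loc[:,1],p[1]+S*loc[:,0]+C*loc[:,1],loc[:,2]]
    r=least_squares(lambda p:(proj(c,w(p))-pix).ravel(),[.5,0,0]);return r.x,np.round(r.fun,1)
q=lambda a,b,z:np.array([[a,b,z],[a,-b,z],[-a,-b,z],[-a,b,z]])
print("plinth",fit(full([(108,52),(683,180),(632,427),(50,295)],200),q(.075,.175,.04)))
T,res=fit(full([(65,185),(597,80),(640,277),(108,385)],335),q(.06,.157,.06));print("tray",T,res)
R=lambda P:(Ro.from_euler('z',T[2]).as_matrix().T@(P-[T[0],T[1],0]))
for n,p,z in[("rollerL",(370,220),.036),("rollerR",(465,215),.036),("band",(280,162),.008),("band",(313,330),.008),("barL",(120,270),.125),("barR",(628,172),.125),("top",(405,210),.125)]:
    print(n,R(ray(c,*full([p],335)[0],z)))
s=robot.read_state()
m=Ro.from_rotvec(s["orientation"]).as_matrix();print(m,s["tool_pos"])
for n,p in[("mal",(381,161)),("tape",(404,170)),("ear",(478,215)),("earcable",(480,240)),("jar",(235,169)),("offc",(163,221)),("bluebox",(495,235))]: print(n,ray(c,*p,.03))
```

```text
plinth (array([ 0.5365644 ,  0.21375441, -0.20109159]), array([-0.2, -0.6,  1.1, -0.6,  0.2,  0.5, -1.2,  0.6]))
tray [ 0.54622243 -0.24513301  0.21278309] [-0.1 -0.5 -0.3 -0.5  0.6  0.5 -0.1  0.5]
rollerL [ 0.00566807 -0.01528305  0.036     ]
rollerR [-0.00226986 -0.07028667  0.036     ]
band [0.05140691 0.02446768 0.008     ]
band [-0.04958337  0.02679854  0.008     ]
barL [0.00046393 0.1422331  0.125     ]
barR [-0.00124454 -0.14497093  0.125     ]
top [ 0.0022205  -0.01911567  0.125     ]
[[ 9.03137079e-01  4.29352067e-01 -4.69002306e-04]
 [ 4.29352297e-01 -9.03136110e-01  1.33113405e-03]
 [ 1.47952238e-04 -1.40356374e-03 -9.99999004e-01]] [ 0.25749873 -0.54149831  0.2428468 ]
mal [ 0.78907171 -0.20725853  0.03      ]
tape [ 0.75756412 -0.28933904  0.03      ]
ear [ 0.6001619  -0.54839937  0.03      ]
earcable [ 0.51229129 -0.55236788  0.03      ]
jar [0.75085823 0.31440765 0.03      ]
offc [0.56024014 0.55927326 0.03      ]
bluebox [ 0.53066173 -0.60555143  0.03      ]
```

Request:
apply_moves(
  delta_pos=[
    [4.8, -1.65, 0],
    [4.8, -1.65, 0],
    [4.8, -1.65, 0],
    [4.8, -1.65, 0],
    [4.8, -1.65, 0],
    [4.8, -1.65, 0],
    [4.8, -1.65, 0],
    [4.8, -1.65, 0],
  ],
  twist=[0, 0, 0, 0, 0, 0, 0, 0],
  gripper=7,
)

```text
t: 1.15
tool_pos: [0.5487, -0.2564, 0.2433]
orientation: [-3.064, -0.691, 0.0]
force: [-0.1, -0.4, 0.7]
opening: 0.0702
gripper_force: 0.0
```

Request:
apply_moves(
  delta_pos=[
    [0, 0, 0],
    [0, 0, 0],
    [0, 0, 0],
    [0, 0, 0],
    [0, 0, 0],
    [0, 0, 0],
    [0, 0, 0],
    [0, 0, 0],
  ],
  twist=[-0.1675, -0.1675, -0.1675, -0.1675, -0.1675, -0.1675, -0.1675, -0.1675],
)

```text
t: 2.15
tool_pos: [0.5476, -0.2577, 0.2432]
orientation: [-1.965, -2.45, 0.0]
force: [0.2, -0.8, 0.1]
opening: 0.0701
gripper_force: 0.0
```

```bash
cat >> h.py <<'E'
from scipy.spatial.transform import Rotation as Ro
def go(s,target,yaw):
    "tool-axis deltas (cm) to the world target and twist so that tool y lies along tray x at yaw"
    m=Ro.from_rotvec(s["orientation"]).as_matrix()
    a=np.arctan2(m[1,1],m[0,1]); d=(yaw-a+np.pi/2)%np.pi-np.pi/2
    return np.round(m.T@(np.array(target)-s["tool_pos"])*100,2),"twist",round(-d,4),"tilt",-m[:2,2]*1e3
E
python3 - <<'E'
from h import *
from plant import robot
s=robot.read_state();print(s["t"],s["tool_pos"],s["q"],go(s,[.5488,-.2567,.118],.2128))
E
```

```text
2.15 [ 0.54758366 -0.25765613  0.2431696 ] [-5.24505297e-01  1.45224230e-01  1.47285575e+00  4.90520424e-06
  1.52430906e+00 -7.43050889e-01] (array([ 0.06,  0.15, 12.52]), 'twist', np.float64(0.0057), 'tilt', array([ 0.68687334, -0.40305805]))
```

Request:
apply_moves(
  delta_pos=[
    [0.06, 0.15, 2.5],
    [0, 0, 2.5],
    [0, 0, 2.5],
    [0, 0, 2.0],
    [0, 0, 1.5],
    [0, 0, 1.0],
    [0, 0, 0.5],
    [0, 0, 0],
  ],
  twist=[0.0057, 0, 0, 0, 0, 0, 0, 0],
)

```text
t: 3.15
tool_pos: [0.5492, -0.2569, 0.1187]
orientation: [1.98, 2.439, 0.0]
force: [0.4, 0.4, -0.2]
opening: 0.0702
gripper_force: 0.0
```

Run:
```python
from h import *
from plant import robot
import cv2
s=robot.read_state();print(s["t"],s["tool_pos"],s["force"],go(s,[.5488,-.2567,.118],.2128))
p=[]
for n in("scene","top"):
    c=robot.read_camera(n);u,v=proj(c,[[.546,-.245,.06]])[0].astype(int)
    p.append(cv2.resize(c["frame"][v-45:v+45,u-65:u+65,::-1],None,fx=6,fy=6,interpolation=cv2.INTER_CUBIC)[:,:390*2]);print(n,u,v)
cv2.imwrite("pics/grasp.png",cv2.resize(np.vstack(p),None,fx=.55,fy=.55))
```

```text
3.15 [ 0.54920666 -0.25694237  0.11874917] [ 0.39792001  0.37134756 -0.19002458] (array([ 0.03, -0.03,  0.07]), 'twist', np.float64(-0.0055), 'tilt', array([-0.13408518,  0.06621828]))
scene 256 168
top 393 228
```

View pics/grasp.png

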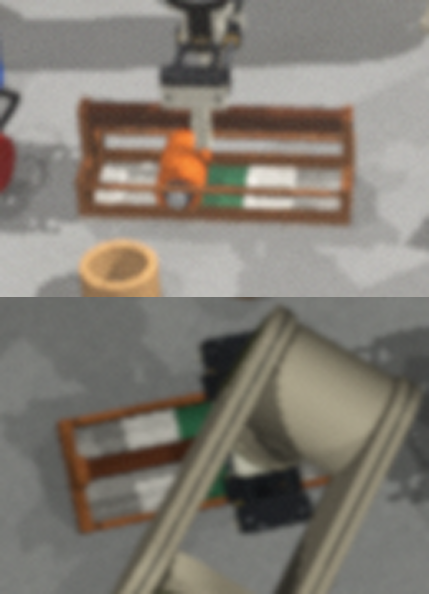

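The scene crop shows the fingers straddling the handle bar, with the roller to the left of the green band. I'll close the fingers.

Request:
apply_moves(
  delta_pos=[
    [0, 0, 0.05],
    [0, 0, 0],
    [0, 0, 0],
    [0, 0, 0],
    [0, 0, 0],
    [0, 0, 0],
  ],
  twist=[0, 0, 0, 0, 0, 0],
  gripper=0,
  squeeze=60,
)

```text
t: 4.0
tool_pos: [0.5494, -0.2567, 0.1181]
orientation: [1.979, 2.439, 0.001]
force: [2.8, 0.4, -1.1]
opening: 0.0217
gripper_force: 60.0
```

```bash
cat >> h.py <<'E'
import cv2
OFF=-.012  # tray y of the grip
def tray(s,off=OFF):
    m=Ro.from_rotvec(s["orientation"]).as_matrix(); y=m[:,1]; x=y if y@[np.cos(YREF[0]),np.sin(YREF[0]),0]>0 else -y
    z=-m[:,2]; A=np.c_[x,np.cross(z,x),z]; return A,s["tool_pos"]-A@[0,off,.118]
YREF=[.2]
def roller(rb,n=1):
    out=[]
    for _ in range(n):
        s=rb.read_state(); c=rb.read_camera("scene"); A,o=tray(s)
        h=cv2.cvtColor(c["frame"],cv2.COLOR_RGB2HSV); m=cv2.inRange(h,(5,190,150),(18,255,255))
        k=np.zeros_like(m); P=[o+A@[a,b,e] for a in(-.05,.05) for b in(-.145,.145) for e in(.0,.066)]
        cv2.fillConvexPoly(k,cv2.convexHull(proj(c,P).astype(np.int32)),255); m&=k
        v,u=np.nonzero(m); 
        d=A.T@(ray(c,u.mean(),v.mean(),o[2]+.045)-o); out.append((round(s["t"],2),round(d[1]*1e3,1),round(d[0]*1e3,1),len(u)))
    return out
E
python3 - <<'E'
from h import *
from plant import robot
s=robot.read_state();print(s["t"],s["tool_pos"],s["force"],s["wrist_torque"],s["gripper_force"],s["opening"],go(s,[.5488,-.2567,.118],.2128))
print(tray(s),roller(robot,2))
E
```

```text
4.0 [ 0.54944341 -0.25674639  0.11812442] [ 2.75574989  0.39643449 -1.14450851] [ 0.07818116 -0.38959239 -0.1313399 ] 59.98397648334503 0.021686261172132508 (array([ 0.02, -0.06,  0.01]), 'twist', np.float64(-0.0055), 'tilt', array([-0.72784777, -0.1565604 ]))
(array([[ 9.78594469e-01, -2.05796830e-01, -7.27847766e-04],
       [ 2.05796771e-01,  9.78594740e-01, -1.56560401e-04],
       [ 7.44487630e-04,  3.42042231e-06,  9.99999723e-01]]), array([ 5.47059732e-01, -2.44984779e-01,  1.24489859e-04])) [(4.0, np.float64(-36.3), np.float64(-7.7), 102), (4.05, np.float64(-36.4), np.float64(-7.2), 101)]
```

Request:
apply_moves(
  delta_pos=[
    [0, 0, -0.5],
    [0, 0, -1.5],
    [0, 0, -2.5],
    [0, 0, -3.0],
    [0, 0, -3.0],
    [0, 0, -2.5],
    [0, 0, -1.5],
    [0, 0, -0.5],
  ],
  twist=[0, 0, 0, 0, 0, 0, 0, 0],
)

```text
t: 5.1
tool_pos: [0.5493, -0.257, 0.2692]
orientation: [1.979, 2.438, 0.0]
force: [-0.0, 0.8, -8.1]
opening: 0.0217
gripper_force: 60.0
```

```bash
cat > look.py <<'E'
from h import *
from plant import robot
import sys
s=robot.read_state();A,o=tray(s)
print("t",round(s["t"],2),"tcp",s["tool_pos"].round(4),"tilt y mrad",round(A[2,1]*1e3,2),"x",round(A[2,0]*1e3,2),"yaw",round(np.arctan2(A[1,0],A[0,0]),4),"torque(tray)",(A.T@s["wrist_torque"]).round(3),"F",s["force"].round(1))
print("roller t,y,x,n",[tuple(map(float,a)) for a in roller(robot,3)])
if len(sys.argv)>1: print(go(robot.read_state(),[float(a) for a in sys.argv[1:4]],float(sys.argv[4])))
E
python3 look.py
```

```text
t 5.1 tcp [ 0.5493 -0.257   0.2692] tilt y mrad -0.82 x 0.89 yaw 0.2073 torque(tray) [-0.056 -0.088 -0.038] F [-0.   0.8 -8.1]
roller t,y,x,n [(5.1, -44.5, -7.7, 127.0), (5.15, -45.0, -8.2, 128.0), (5.2, -45.2, -8.8, 121.0)]
```

Request:
apply_moves(
  delta_pos=[
    [0, 0, 0],
    [0, 0, 0],
  ],
  twist=[0, 0],
)

```text
t: 5.5
tool_pos: [0.5487, -0.2567, 0.2671]
orientation: [-1.979, -2.438, 0.0]
force: [0.1, -0.2, -7.3]
opening: 0.0215
gripper_force: 60.0
```

```bash
python3 look.py
```

```text
t 5.5 tcp [ 0.5487 -0.2567  0.2671] tilt y mrad 1.12 x -1.28 yaw 0.2072 torque(tray) [-0.015 -0.121  0.04 ] F [ 0.1 -0.2 -7.3]
roller t,y,x,n [(5.5, -47.4, -10.3, 125.0), (5.55, -48.2, -10.1, 124.0), (5.6, -47.9, -9.8, 126.0)]
```

Request:
apply_moves(
  delta_pos=[
    [-0.5, 0, 0],
    [-0.5, 0.03, 0],
    [-0.5, 0.06, 0],
    [-0.49, 0.09, 0],
    [-0.49, 0.12, 0],
    [-0.48, 0.15, 0],
    [-0.47, 0.18, 0],
    [-0.46, 0.2, 0],
  ],
  twist=[0.06, 0.06, 0.06, 0.06, 0.06, 0.06, 0.06, 0.06],
)

```text
t: 6.65
tool_pos: [0.5574, -0.2964, 0.268]
orientation: [-2.505, -1.896, 0.0]
force: [0.7, 0.7, -7.6]
opening: 0.0216
gripper_force: 60.0
```

```bash
sed -i 's/robot,3/robot,N/; s/^import sys/import sys\nN=int(sys.argv.pop()) if len(sys.argv)%2==0 else 3/' look.py; sed -i 's/YREF\[0\]),np.sin(YREF\[0\])/YREF[0]),np.sin(YREF[0])/; s/^YREF=.*/YREF=[-.4]/' h.py; python3 look.py 1
```

```text
t 6.65 tcp [ 0.5574 -0.2964  0.268 ] tilt y mrad -0.02 x -0.06 yaw -0.2747 torque(tray) [-0.029 -0.101  0.031] F [ 0.7  0.7 -7.6]
roller t,y,x,n [(6.65, -26.8, -8.1, 163.0)]
```

Request:
apply_moves(
  delta_pos=[
    [-0.44, 0.23, 0],
    [-0.43, 0.26, 0],
    [-0.41, 0.28, 0],
    [-0.4, 0.31, 0],
    [-0.38, 0.33, 0],
    [-0.36, 0.35, 0],
    [-0.33, 0.37, 0],
    [-0.31, 0.39, 0],
  ],
  twist=[0.06, 0.06, 0.06, 0.06, 0.06, 0.06, 0.06, 0.06],
)

```text
t: 7.7
tool_pos: [0.5656, -0.3353, 0.268]
orientation: [-2.883, -1.248, 0.0]
force: [-0.4, -0.2, -8.1]
opening: 0.0214
gripper_force: 60.0
```

```bash
python3 look.py 1
```

```text
t 7.7 tcp [ 0.5656 -0.3353  0.268 ] tilt y mrad 0.02 x -0.31 yaw -0.7536 torque(tray) [ 0.02  -0.069  0.053] F [-0.4 -0.2 -8.1]
roller t,y,x,n [(7.7, -23.4, 6.7, 192.0)]
```

Request:
apply_moves(
  delta_pos=[
    [-0.29, 0.41, 0],
    [-0.26, 0.43, 0],
    [-0.24, 0.44, 0],
    [-0.21, 0.45, 0],
    [-0.18, 0.47, 0],
    [-0.15, 0.48, 0],
    [-0.12, 0.48, 0],
    [-0.1, 0.49, 0],
  ],
  twist=[0.06, 0.06, 0.06, 0.06, 0.06, 0.06, 0.06, 0.06],
)

```text
t: 8.75
tool_pos: [0.5738, -0.3744, 0.268]
orientation: [-3.097, -0.529, 0.0]
force: [-0.1, 0.6, -8.0]
opening: 0.022
gripper_force: 60.0
```

```bash
sed -i 's/^YREF=.*/YREF=[-1.0]/' h.py; python3 look.py 1
```

```text
t 8.75 tcp [ 0.5738 -0.3744  0.268 ] tilt y mrad -0.14 x -0.27 yaw -1.2327 torque(tray) [ 0.063 -0.025 -0.044] F [-0.1  0.6 -8. ]
roller t,y,x,n [(8.75, -37.9, -7.7, 150.0)]
```

```bash
cat > crop.py <<'E'
from h import *
from plant import robot
import sys
s=robot.read_state();A,o=tray(s);c=robot.read_camera("scene");u,v=proj(c,o+A@[0,0,.06])[0].astype(int)
f=c["frame"][:,:,::-1].copy()
k=cv2.resize(f[v-50:v+50,u-65:u+65],None,fx=6,fy=6,interpolation=cv2.INTER_CUBIC)
for b in(-.1,-.03,0,.03,.1):  # roller axis ends for roller at b
    for a in(-.05,.05):
        q=(proj(c,o+A@[a,b,.036])[0]-[u-65,v-50])*6+2.5; cv2.circle(k,tuple(q.astype(int)),3,(255,0,255) if b else (255,255,0),-1)
cv2.imwrite(sys.argv[1],k)
E
python3 crop.py pics/c1.png; python3 look.py
```

```text
t 8.85 tcp [ 0.5737 -0.3748  0.2679] tilt y mrad -0.25 x -0.1 yaw -1.2323 torque(tray) [ 0.071  0.048 -0.038] F [-0.   0.  -6.9]
roller t,y,x,n [(8.85, -38.3, -7.9, 148.0), (8.9, -39.1, -8.2, 145.0), (8.95, -39.9, -8.1, 144.0)]
```

View pics/c1.png

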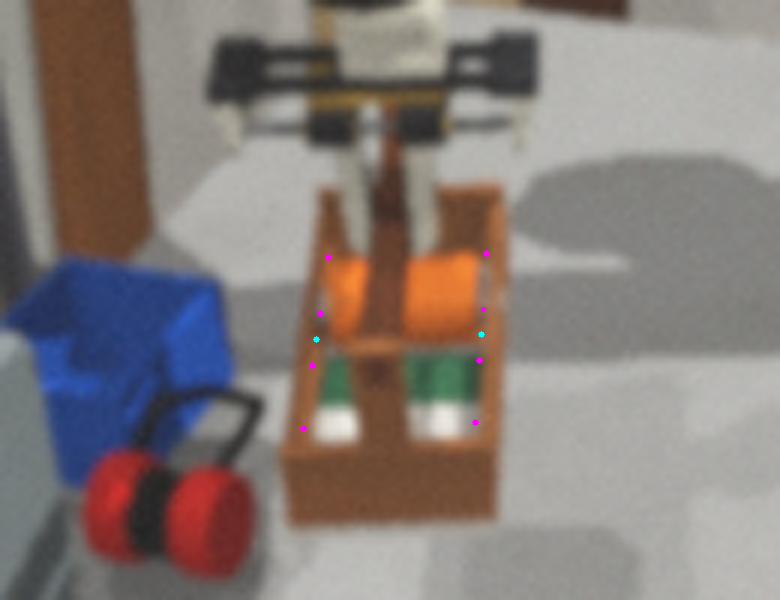

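Run:
```python
from h import *
from plant import robot
for i in range(6):
    s=robot.read_state();A,o=tray(s);r=roller(robot,1)[0];print(r[:2],(A[2,:2]*1e3).round(2),s["tool_pos"].round(4),(A.T@s["wrist_torque"]).round(3),s["force"].round(1),s["q"].round(4))
```

```text
(9.0, np.float64(-40.0)) [-0.34 -0.08] [ 0.5738 -0.3742  0.268 ] [-0.011 -0.001 -0.027] [ 0.7  0.6 -8. ] [-6.5280e-01  3.5450e-01  1.1842e+00  1.0000e-04  1.6033e+00  5.7770e-01]
(9.05, np.float64(-39.8)) [-0.24 -0.03] [ 0.5738 -0.3742  0.2681] [-0.015  0.032  0.039] [ 0.5  0.8 -7.1] [-6.5280e-01  3.5440e-01  1.1842e+00  1.0000e-04  1.6032e+00  5.7820e-01]
(9.1, np.float64(-39.7)) [-0.13  0.02] [ 0.5738 -0.3742  0.2681] [ 0.055  0.004 -0.02 ] [-0.3 -1.  -7.2] [-6.5270e-01  3.5430e-01  1.1841e+00  1.0000e-04  1.6032e+00  5.7850e-01]
(9.15, np.float64(-40.1)) [-0.1 -0. ] [ 0.5738 -0.3743  0.2681] [0.033 0.037 0.019] [-0.3  0.4 -7.8] [-6.5280e-01  3.5440e-01  1.1841e+00  1.0000e-04  1.6032e+00  5.7870e-01]
(9.2, np.float64(-41.4)) [0.02 0.01] [ 0.5738 -0.3743  0.2682] [ 0.01   0.04  -0.034] [ 0.1  1.1 -7. ] [-0.6528  0.3544  1.184  -0.      1.6032  0.579 ]
(9.25, np.float64(-40.8)) [0.03 0.05] [ 0.5738 -0.3744  0.2682] [ 0.066 -0.052  0.036] [-0.   0.7 -7.8] [-0.6529  0.3544  1.1839  0.      1.6032  0.5791]
```

Request:
apply_moves(
  delta_pos=[
    [0.195, -0.594, 0],
    [0.195, -0.594, 0],
    [0.195, -0.594, 0],
    [0.195, -0.594, 0],
    [0.195, -0.594, 0],
    [0.195, -0.594, 0],
    [0.195, -0.594, 0],
    [0.195, -0.594, 0],
  ],
  twist=[-0.0117, -0.0117, -0.0117, -0.0117, -0.0117, -0.0117, -0.0117, -0.0117],
)

```text
t: 10.3
tool_pos: [0.5707, -0.3242, 0.2681]
orientation: [3.068, 0.674, 0.0]
force: [0.5, -0.9, -7.8]
opening: 0.0213
gripper_force: 60.0
```

Request:
apply_moves(
  delta_pos=[
    [0.249, -0.573, 0],
    [0.249, -0.573, 0],
    [0.249, -0.573, 0],
    [0.249, -0.573, 0],
    [0.249, -0.573, 0],
    [0.249, -0.573, 0],
    [0.249, -0.573, 0],
    [0.249, -0.573, 0],
  ],
  twist=[-0.0117, -0.0117, -0.0117, -0.0117, -0.0117, -0.0117, -0.0117, -0.0117],
)

```text
t: 11.3
tool_pos: [0.5675, -0.2743, 0.2681]
orientation: [3.034, 0.817, 0.0]
force: [-0.4, -0.4, -8.0]
opening: 0.0218
gripper_force: 60.0
```

```bash
sed -i 's/^YREF=.*/YREF=[-.6]/' h.py; python3 look.py 1
```

```text
t 11.3 tcp [ 0.5675 -0.2743  0.2681] tilt y mrad 0.03 x 0.02 yaw -1.0447 torque(tray) [0.117 0.002 0.05 ] F [-0.4 -0.4 -8. ]
roller t,y,x,n [(11.3, -55.9, 15.3, 114.0)]
```

Request:
apply_moves(
  delta_pos=[
    [0.302, -0.547, 0],
    [0.302, -0.547, 0],
    [0.302, -0.547, 0],
    [0.302, -0.547, 0],
    [0.302, -0.547, 0],
    [0.302, -0.547, 0],
    [0.302, -0.547, 0],
    [0.302, -0.547, 0],
  ],
  twist=[-0.0117, -0.0117, -0.0117, -0.0117, -0.0117, -0.0117, -0.0117, -0.0117],
)

```text
t: 12.35
tool_pos: [0.5644, -0.2245, 0.2681]
orientation: [-2.992, -0.958, 0.0]
force: [0.0, -0.4, -6.6]
opening: 0.0218
gripper_force: 60.0
```

Request:
apply_moves(
  delta_pos=[
    [0.352, -0.517, 0],
    [0.352, -0.517, 0],
    [0.352, -0.517, 0],
    [0.352, -0.517, 0],
    [0.352, -0.517, 0],
    [0.352, -0.517, 0],
    [0.352, -0.517, 0],
    [0.352, -0.517, 0],
  ],
  twist=[-0.0117, -0.0117, -0.0117, -0.0117, -0.0117, -0.0117, -0.0117, -0.0117],
)

```text
t: 13.35
tool_pos: [0.5613, -0.1745, 0.2681]
orientation: [-2.944, -1.097, -0.0]
force: [0.6, 0.3, -7.1]
opening: 0.0217
gripper_force: 60.0
```

```bash
python3 look.py 1
```

```text
t 13.35 tcp [ 0.5613 -0.1745  0.2681] tilt y mrad 0.0 x -0.01 yaw -0.8575 torque(tray) [ 0.177 -0.052 -0.031] F [ 0.6  0.3 -7.1]
roller t,y,x,n [(13.35, -76.8, 13.4, 138.0)]
```

Request:
apply_moves(
  delta_pos=[
    [-0.7, 0, 0],
    [-1.2, 0, 0],
    [-1.2, 0, 0],
    [-1.2, 0, 0],
    [-1.2, 0, 0],
    [-0.7, 0, 0],
  ],
  twist=[0, 0, 0, 0, 0, 0],
)

```text
t: 14.15
tool_pos: [0.5138, -0.2162, 0.2682]
orientation: [2.945, 1.094, 0.0]
force: [0.6, 0.2, -7.9]
opening: 0.0214
gripper_force: 60.0
```

```bash
python3 look.py 8; python3 crop.py pics/c2.png
```

```text
t 14.15 tcp [ 0.5138 -0.2162  0.2682] tilt y mrad -0.03 x 0.21 yaw -0.859 torque(tray) [0.031 0.059 0.015] F [ 0.6  0.2 -7.9]
roller t,y,x,n [(14.15, -26.7, 7.9, 162.0), (14.2, -29.2, 8.3, 165.0), (14.25, -32.3, 8.1, 172.0), (14.3, -34.5, 9.2, 174.0), (14.35, -34.6, 8.0, 165.0), (14.4, -36.5, 8.5, 167.0), (14.45, -37.9, 8.1, 167.0), (14.5, -39.2, 8.1, 168.0)]
```

View pics/c2.png

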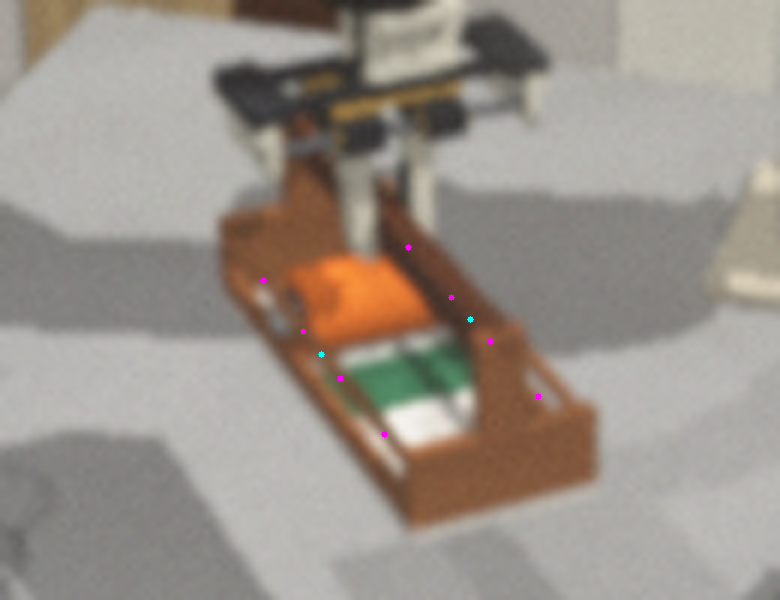

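The crop shows the roller hub at about (290,305). That puts it near r ≈ -60, further back than the mask estimate, so I'll build a model-based estimator.

```bash
cat > est.py <<'E'
from h import *
import pickle
th=np.linspace(0,2*np.pi,40)
CYL=np.array([[a,.028*np.cos(t),.036+.028*np.sin(t)] for a in(-.045,.045) for t in th])
def poly(c,o,A,P,up=4):
    q=proj(c,o+P@A.T); m=np.zeros((400,640),np.uint8); cv2.fillConvexPoly(m,cv2.convexHull(np.round(q*16).astype(np.int32)),255,shift=4); return m>0
def prep(s,c):
    h=cv2.cvtColor(c["frame"],cv2.COLOR_RGB2HSV)
    return cv2.inRange(h,(5,180,120),(18,255,255))>0, cv2.inRange(h,(60,80,30),(95,255,200))>0
def fit(s,c,off=OFF):
    "roller y, band y offset (mm) in the nominal tray frame"
    A,o=tray(s,off); om,gm=prep(s,c); best=[]
    reg=poly(c,o,A,np.array([[a,b,e] for a in(-.05,.05) for b in(-.145,.145) for e in(.004,.066)]))
    om=om&reg; gm=gm&reg
    B=np.array([[a,b,.008] for a in(-.05,.05) for b in(-.03,.03)])
    # coverage: mask pixels outside the model are penalised; model outside edges found by balancing extents along the projected y axis
    def ext(mask,P,r):
        v,u=np.nonzero(mask); ax=np.diff(proj(c,o+np.array([[0,r-.01,P[:,2].mean()],[0,r+.01,P[:,2].mean()]])@A.T),axis=0)[0]; ax/=np.linalg.norm(ax)
        n=np.diff(proj(c,o+np.array([[-.01,r,P[:,2].mean()],[.01,r,P[:,2].mean()]])@A.T),axis=0)[0]; n=np.array([-n[1],n[0]])/np.linalg.norm(n); n*=np.sign(n@ax)
        m=np.percentile(np.c_[u,v]@n,[3,97]); pr=poly(c,o,A,P+[0,r,0]); v2,u2=np.nonzero(pr); return m,np.percentile(np.c_[u2,v2]@n,[3,97])
    out=[]
    for mask,P in((om,CYL),(gm,B)):
        g=np.arange(-.12,.1201,.004); E=np.array([np.subtract(*ext(mask,P,r)[::1]) for r in g])
        out.append([float(round(1e3*np.interp(0,-E[:,k][::1] if E[0,k]>0 else E[:,k],g),1)) for k in(0,1)])
    return out
E
cat > m.py <<'E'
from est import *
from plant import robot
import sys
N=int(sys.argv[1])
for i in range(N):
    s=robot.read_state();c=robot.read_camera("scene");A,o=tray(s);print(round(s["t"],2),"orange lo/hi",*fit(s,c),s["tool_pos"].round(4),"yaw",round(np.arctan2(A[1,0],A[0,0]),4),(A[2,:2]*1e3).round(2))
pickle.dump((s,c),open(f"pics/{s['t']:.2f}.pkl","wb"))
E
python3 m.py 2; ls pics/*.pkl
```

```text
14.6 orange lo/hi [-47.3, -68.1] [18.0, -8.2] [ 0.5147 -0.2152  0.2681] yaw -0.8578 [-0.14  0.04]
14.65 orange lo/hi [-47.4, -68.4] [18.4, -8.2] [ 0.5146 -0.2152  0.2681] yaw -0.8579 [-0.14  0.01]
pics/14.65.pkl
```

```bash
python3 m.py 5 | cut -c1-60; python3 look.py 1
```

```text
14.7 orange lo/hi [-49.8, -70.1] [18.4, -8.2] [ 0.5146 -0.21
14.75 orange lo/hi [-52.2, -71.3] [17.8, -9.5] [ 0.5146 -0.2
14.8 orange lo/hi [-53.3, -72.2] [18.4, -9.3] [ 0.5146 -0.21
14.85 orange lo/hi [-54.2, -72.5] [18.4, -9.3] [ 0.5146 -0.2
14.9 orange lo/hi [-54.2, -74.2] [18.0, -9.4] [ 0.5145 -0.21
t 14.95 tcp [ 0.5145 -0.2154  0.2681] tilt y mrad 0.01 x -0.05 yaw -0.8582 torque(tray) [ 0.103  0.023 -0.019] F [-0.3 -0.5 -7.1]
roller t,y,x,n [(14.95, -48.7, 7.5, 149.0)]
```

```bash
cat > sim.py <<'E'
import numpy as np
from scipy.ndimage import gaussian_filter1d
DT=.005
def path(rows,p0,yaw0):
    "rows: (tool x cm, tool y cm, twist, duration). tool x=tray y, tool y=tray x. returns sampled TCP xy, yaw"
    P=[np.array(p0,float)];Y=[yaw0]
    for dx,dy,tw,T in rows:
        y=Y[-1]; d=np.array([np.cos(y),np.sin(y)])*dy/100+np.array([-np.sin(y),np.cos(y)])*dx/100
        n=max(1,round(T/DT)); p=P[-1]
        for k in range(1,n+1): P.append(p+d*k/n);Y.append(y-tw*k/n)
    return gaussian_filter1d(np.array(P),6,axis=0,mode="nearest"),gaussian_filter1d(np.array(Y),6,mode="nearest")
def sim(rows,p0,yaw0,r,v,tau=2.,th0=0.,kc=0.,off=-.012):
    P,Y=path(rows,p0,yaw0); a=np.gradient(np.gradient(P,DT,axis=0),DT,axis=0); w=np.gradient(Y,DT); R=[];V=[]
    for i in range(len(Y)):
        yh=np.array([-np.sin(Y[i]),np.cos(Y[i])])
        th=th0-kc*9.81*(.3*(r-off)-.45*off*-1*-1) if False else th0-kc*9.81*(.3*(r-off)+.45*(0-off))
        acc=-(2/3)*(9.81*th+a[i]@yh-w[i]**2*(r-off))*-1 if False else -(2/3)*(9.81*th+a[i]@yh-w[i]**2*(r-off))-v/tau
        v+=acc*DT; r+=v*DT; R.append(r);V.append(v)
    return np.array(R),np.array(V),P,Y
E
cat > hist.py <<'E'
H=[(0,0,0,.5)]
tw=.06;import numpy as np
for k in range(24):
    H.append((-.5*np.cos(tw*k),.5*np.sin(tw*k),tw,.125))
    if k in(7,15): H.append((0,0,0,.05))
H.append((0,0,0,.55))
for j,(x,y) in enumerate([(.195,-.594),(.249,-.573),(.302,-.547),(.352,-.517)]):
    H+=[(x,y,-.0117,.125)]*8
    if j in(1,3):H.append((0,0,0,.05))
H+=[(x,0,0,.125) for x in(-.7,-1.2,-1.2,-1.2,-1.2,-.7)]+[(0,0,0,.8)]
E
sed -i 's/th=th0.*if False else /th=/; s/acc=.*if False else /acc=/' sim.py
# th positive = +y up; roller at -y pulls -y end down => +th
sed -i 's/th=th0-kc/th=th0-kc/' sim.py
python3 - <<'E'
from sim import *;from hist import H
for kc,th0,tau in((0,0,2),(0,.0005,2),(.01,0,2),(.02,0,2),(0,.001,2),(.01,.0005,2)):
    R,V,P,Y=sim(H,(.5488,-.2567),.2072,-.052,-.007,tau,th0,kc)
    i=lambda t:min(len(R)-1,int((t-5.1)/DT))
    print(kc,th0,[(t,round(R[i(t)]*1e3),round(V[i(t)]*1e3)) for t in(5.6,6.65,7.7,8.75,9.25,11.3,13.35,14.15,14.9)],P[-1].round(3),Y[-1].round(3))
E
```

```text
0 0 [(5.6, -55, 9), (6.65, -41, -1), (7.7, -37, -4), (8.75, -37, -5), (9.25, -39, -9), (11.3, -55, 0), (13.35, -60, 36), (14.15, -16, -4), (14.9, -19, -4)] [ 0.514 -0.215] -0.858
0 0.0005 [(5.6, -55, 7), (6.65, -44, -5), (7.7, -45, -10), (8.75, -51, -12), (9.25, -57, -16), (11.3, -88, -6), (13.35, -107, 29), (14.15, -68, -10), (14.9, -77, -10)] [ 0.514 -0.215] -0.858
0.01 0 [(5.6, -55, 7), (6.65, -45, -5), (7.7, -46, -10), (8.75, -53, -13), (9.25, -59, -18), (11.3, -99, -16), (13.35, -152, 5), (14.15, -134, -38), (14.9, -164, -42)] [ 0.514 -0.215] -0.858
0.02 0 [(5.6, -56, 4), (6.65, -50, -11), (7.7, -58, -18), (8.75, -77, -28), (9.25, -92, -37), (11.3, -202, -70), (13.35, -442, -137), (14.15, -560, -238), (14.9, -768, -318)] [ 0.514 -0.215] -0.858
0 0.001 [(5.6, -56, 6), (6.65, -48, -9), (7.7, -53, -15), (8.75, -66, -19), (9.25, -76, -23), (11.3, -120, -13), (13.35, -154, 22), (14.15, -121, -17), (14.9, -134, -17)] [ 0.514 -0.215] -0.858
0.01 0.0005 [(5.6, -56, 5), (6.65, -49, -9), (7.7, -55, -16), (8.75, -71, -23), (9.25, -82, -29), (11.3, -152, -34), (13.35, -253, -25), (14.15, -262, -75), (14.9, -323, -87)] [ 0.514 -0.215] -0.858
```

```bash
cat > plan.py <<'E'
from sim import *
def rowsfrom(poses):
    out=[]
    for (p,y),(q,z) in zip(poses[:-1],poses[1:]):
        d=np.array(q)-p; out.append((100*d@[-np.sin(y),np.cos(y)],100*d@[np.cos(y),np.sin(y)],-(z-y),.125))
    return out
def A(p0,yaw0,rho,V,n,dphi):
    yh=lambda y:np.array([-np.sin(y),np.cos(y)])
    P0=np.array(p0)+rho*yh(yaw0); return [(P0-V*.125*k*yh(yaw0)-rho*yh(yaw0+dphi*k/n),yaw0+dphi*k/n) for k in range(n+1)]
def B(p0,yaw0,om,n):
    ro=np.hypot(*p0);az=np.arctan2(p0[1],p0[0]); f=lambda k:om*.125*(k if k<1 else k-.5)
    return [(ro*np.array([np.cos(az+f(k)),np.sin(az+f(k))]),yaw0+f(k)) for k in range(n+1)]
E
python3 - <<'E'
from plan import *
p0=(.5145,-.2154);y0=-.858
for V in(.05,.08):
  a=A(p0,y0,-.055,V,12,-1.12); 
  for om in(.15,.2,.25):
    b=B(*a[-1],om,int(.7/om/.125)); rows=rowsfrom(a)+rowsfrom(b)+[(0,0,0,1.5)]
    for th,kc in((.0004,0),(0,.005)):
        R,Vv,P,Y=sim([(0,0,0,.1)]+rows,p0,y0,-.067,-.022,2,th,kc)
        print(V,om,th,kc,"A end",round(R[320]*1e3),round(Vv[320]*1e3),"min",round(R.min()*1e3),"end",round(R[-1]*1e3),round(Vv[-1]*1e3),P[-1].round(3),Y[-1].round(2),len(rows))
for r in rowsfrom(A(p0,y0,-.055,.08,12,-1.12)): print(np.round(r,3))
E
```

```text
0.05 0.15 0.0004 0 A end -58 -7 min -79 end -54 5 [0.565 0.045] -1.29 50
0.05 0.15 0 0.005 A end -59 -7 min -85 end -75 1 [0.565 0.045] -1.29 50
0.05 0.2 0.0004 0 A end -58 -8 min -76 end -38 10 [0.566 0.033] -1.32 40
0.05 0.2 0 0.005 A end -59 -8 min -79 end -49 8 [0.566 0.033] -1.32 40
0.05 0.25 0.0004 0 A end -58 -9 min -74 end -21 15 [0.566 0.038] -1.31 35
0.05 0.25 0 0.005 A end -59 -9 min -77 end -29 15 [0.566 0.038] -1.31 35
0.08 0.15 0.0004 0 A end -34 2 min -69 end -22 8 [0.557 0.001] -1.29 50
0.08 0.15 0 0.005 A end -34 3 min -69 end -7 13 [0.557 0.001] -1.29 50
0.08 0.2 0.0004 0 A end -34 1 min -69 end -6 13 [ 0.557 -0.011] -1.32 40
0.08 0.2 0 0.005 A end -34 2 min -69 end 6 19 [ 0.557 -0.011] -1.32 40
0.08 0.25 0.0004 0 A end -34 -1 min -69 end 9 18 [ 0.557 -0.006] -1.31 35
0.08 0.25 0 0.005 A end -34 0 min -69 end 20 25 [ 0.557 -0.006] -1.31 35
[-1.024  0.513  0.093  0.125]
[-1.02   0.606  0.093  0.125]
[-1.007  0.698  0.093  0.125]
[-0.985  0.789  0.093  0.125]
[-0.955  0.877  0.093  0.125]
[-0.917  0.963  0.093  0.125]
[-0.871  1.044  0.093  0.125]
[-0.818  1.12   0.093  0.125]
[-0.758  1.192  0.093  0.125]
[-0.691  1.257  0.093  0.125]
[-0.619  1.316  0.093  0.125]
[-0.542  1.368  0.093  0.125]
```

Request:
apply_moves(
  delta_pos=[
    [-1.02, 0.51, 0],
    [-1.02, 0.61, 0],
    [-1.01, 0.7, 0],
    [-0.98, 0.79, 0],
    [-0.95, 0.88, 0],
    [-0.92, 0.96, 0],
    [-0.87, 1.04, 0],
    [-0.82, 1.12, 0],
  ],
  twist=[0.093, 0.093, 0.093, 0.093, 0.093, 0.093, 0.093, 0.093],
)

```text
t: 16.0
tool_pos: [0.4672, -0.306, 0.2681]
orientation: [3.141, -0.054, -0.0]
force: [-0.2, 0.4, -7.6]
opening: 0.0217
gripper_force: 60.0
```

Request:
apply_moves(
  delta_pos=[
    [-0.76, 1.19, 0],
    [-0.69, 1.26, 0],
    [-0.62, 1.32, 0],
    [-0.54, 1.37, 0],
  ],
  twist=[0.093, 0.093, 0.093, 0.093],
)

```text
t: 16.5
tool_pos: [0.4325, -0.3523, 0.2681]
orientation: [3.077, -0.634, -0.0]
force: [-0.5, -0.0, -7.0]
opening: 0.0214
gripper_force: 60.0
```

```bash
sed -i 's/^YREF=.*/YREF=[-1.6]/' h.py; python3 m.py 2;python3 look.py 1
```

```text
16.5 orange lo/hi [-6.6, -25.0] [43.3, -9.7] [ 0.4325 -0.3523  0.2681] yaw -1.9774 [ 0.03 -0.1 ]
16.55 orange lo/hi [-3.6, -24.4] [42.6, -15.5] [ 0.4313 -0.3537  0.2681] yaw -1.9831 [ 1.54 -0.54]
t 16.6 tcp [ 0.432  -0.3529  0.2681] tilt y mrad -0.25 x 0.71 yaw -1.9774 torque(tray) [-0.071  0.077 -0.109] F [ 0.5  0.5 -7. ]
roller t,y,x,n [(16.6, -13.8, 8.5, 130.0)]
```

```bash
python3 m.py 6|cut -c1-54
```

```text
16.65 orange lo/hi [-6.2, -24.3] [41.0, -9.9] [ 0.4325
16.7 orange lo/hi [-7.0, -25.5] [42.8, -9.4] [ 0.4329 
16.75 orange lo/hi [-6.7, -27.0] [42.7, -9.9] [ 0.433 
16.8 orange lo/hi [-5.8, -25.1] [43.2, -10.6] [ 0.4331
16.85 orange lo/hi [-5.7, -26.6] [41.6, -10.7] [ 0.433
16.9 orange lo/hi [-5.8, -26.6] [42.7, -11.7] [ 0.4332
```

Request:
apply_moves(
  delta_pos=[
    [-0.25, -1.23, 0],
    [-0.25, -1.23, 0],
    [-0.25, -1.23, 0],
    [-0.25, -1.23, 0],
    [-0.25, -1.23, 0],
    [-0.25, -1.23, 0],
    [-0.25, -1.23, 0],
    [-0.25, -1.23, 0],
  ],
  twist=[-0.005, -0.005, -0.005, -0.005, -0.005, -0.005, -0.005, -0.005],
)

```text
t: 17.95
tool_pos: [0.4515, -0.2524, 0.2681]
orientation: [3.09, -0.567, -0.0]
force: [0.5, 0.7, -7.7]
opening: 0.0216
gripper_force: 60.0
```

Request:
apply_moves(
  delta_pos=[
    [-0.2, -1.23, 0],
    [-0.2, -1.23, 0],
    [-0.2, -1.23, 0],
    [-0.2, -1.23, 0],
    [-0.2, -1.23, 0],
    [-0.2, -1.23, 0],
    [-0.2, -1.23, 0],
    [-0.2, -1.23, 0],
  ],
  twist=[-0.005, -0.005, -0.005, -0.005, -0.005, -0.005, -0.005, -0.005],
)

```text
t: 18.95
tool_pos: [0.4698, -0.1544, 0.2681]
orientation: [3.101, -0.505, 0.0]
force: [-0.1, -0.7, -8.1]
opening: 0.0218
gripper_force: 60.0
```

```bash
python3 m.py 1; python3 -c "
from h import *
from plant import robot
print(go(robot.read_state(),[.534,.202,.268],-1.75))"
```

```text
(array([ -5.17, -35.7 ,   0.06]), 'twist', np.float64(-0.143), 'tilt', array([-0.26867478, -1.26803912]))Traceback (most recent call last):
  File "m.py", line 6, in <module>
    s=robot.read_state();c=robot.read_camera("scene");A,o=tray(s);print(round(s["t"],2),"orange lo/hi",*fit(s,c),s["tool_pos"].round(4),"yaw",round(np.arctan2(A[1,0],A[0,0]),4),(A[2,:2]*1e3).round(2))
                                                                                                        ~~~^^^^^
  File "est.py", line 23, in fit
    g=np.arange(-.12,.1201,.004); E=np.array([np.subtract(*ext(mask,P,r)[::1]) for r in g])
                                                           ~~~^^^^^^^^^^
  File "est.py", line 20, in ext
    m=np.percentile(np.c_[u,v]@n,[3,97]); pr=poly(c,o,A,P+[0,r,0]); v2,u2=np.nonzero(pr); return m,np.percentile(np.c_[u2,v2]@n,[3,97])
    return _quantile_unchecked(
        a, q, axis, out, overwrite_input, method, keepdims, weights)
    return _ureduce(a,
                    func=_quantile_ureduce_func,
    ...<5 lines>...
                    overwrite_input=overwrite_input,
                    method=method)
    r = func(a, **kwargs)
    result = _quantile(arr,
                       quantiles=q,
    ...<2 lines>...
                       out=out,
                       weights=wgt)
    slices_having_nans = np.isnan(arr[-1, ...])
                                  ~~~^^^^^^^^^
IndexError: index -1 is out of bounds for axis 0 with size 0
```

```bash
sed -i 's/    for mask,P in((om,CYL),(gm,B)):/&\n        if mask.sum()<15: out.append([None,int(mask.sum())]); continue/' est.py; python3 m.py 2
```

```text
19.0 orange lo/hi [23.4, -1.4] [None, 0] [ 0.47   -0.153   0.2682] yaw -1.893 [-1.29 -0.15]
19.05 orange lo/hi [21.6, -1.7] [None, 0] [ 0.4699 -0.1539  0.2682] yaw -1.8928 [-0.51 -0.03]
```

Request:
apply_moves(
  delta_pos=[
    [0, 0, 0],
    [0, 0, 0],
    [0, -1.5, 0],
    [0, -1.5, 0],
    [0, -1.5, 0],
    [0, -1.5, 0],
    [0, -1.5, 0],
    [0, -1.5, 0],
  ],
  twist=[-0.072, -0.072, 0, 0, 0, 0, 0, 0],
)

```text
t: 20.1
tool_pos: [0.4859, -0.0655, 0.2682]
orientation: [-3.129, 0.281, -0.0]
force: [-0.4, -0.7, -7.7]
opening: 0.022
gripper_force: 60.0
```

Request:
apply_moves(
  delta_pos=[
    [0, -1.5, 0],
    [0, -1.5, 0],
    [0, -1.5, 0],
    [0, -1.5, 0],
    [0, -1.5, 0],
    [0, -1.5, 0],
    [0, -1.5, 0],
    [0, -1.5, 0],
  ],
  twist=[0, 0, 0, 0, 0, 0, 0, 0],
)

```text
t: 21.1
tool_pos: [0.5073, 0.0524, 0.2681]
orientation: [3.129, -0.282, 0.0]
force: [-0.9, 0.4, -7.7]
opening: 0.0216
gripper_force: 60.0
```

```bash
python3 m.py 1; python3 -c "
from h import *
from plant import robot
print(go(robot.read_state(),[.534,.202,.268],-1.75))"
```

```text
21.1 orange lo/hi [None, 0] [None, 0] [0.5073 0.0524 0.2681] yaw -1.7503 [0.   0.02]
(array([ -0.02, -15.03,   0.04]), 'twist', np.float64(0.0006), 'tilt', array([-0.22845002, -1.55534077]))
```

Run:
```python
from est import *
s,c=pickle.load(open("pics/21.10.pkl","rb"));A,o=tray(s);u,v=proj(c,o+A@[0,0,.06])[0].astype(int);print(u,v)
f=c["frame"][:,:,::-1];k=cv2.resize(f[v-50:v+50,u-65:u+65],None,fx=6,fy=6,interpolation=cv2.INTER_CUBIC)
for b in(-.1,-.03,0,.03,.1):
    for a in(-.05,.05):
        q=(proj(c,o+A@[a,b,.036])[0]-[u-65,v-50])*6+2.5; cv2.circle(k,tuple(q.astype(int)),3,(255,0,255) if b else (255,255,0),-1)
cv2.imwrite("pics/c3.png",k)
```

```text
335 142
```

View pics/c3.png

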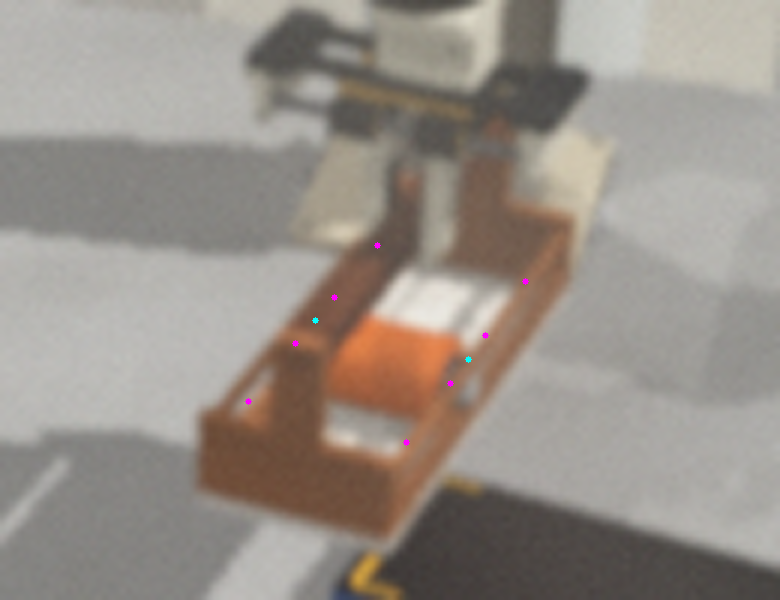

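Request:
apply_moves(
  delta_pos=[
    [0, -1.5, 0],
    [0, -1.5, 0],
    [0, -1.5, 0],
    [0, -1.5, 0],
    [0, -1.5, 0],
    [0, -1.5, 0],
    [0, -1.5, 0],
    [0, -1.5, 0],
  ],
  twist=[0, 0, 0, 0, 0, 0, 0, 0],
)

```text
t: 22.15
tool_pos: [0.5287, 0.1705, 0.2681]
orientation: [3.129, -0.282, -0.0]
force: [0.0, 0.2, -8.1]
opening: 0.0214
gripper_force: 60.0
```

Request:
apply_moves(
  delta_pos=[
    [0, -1.5, 0],
    [0, -1.5, 0],
  ],
  twist=[0, 0],
)

```text
t: 22.4
tool_pos: [0.5341, 0.2, 0.2681]
orientation: [-3.129, 0.282, 0.0]
force: [1.0, -0.2, -7.6]
opening: 0.0214
gripper_force: 60.0
```

```bash
sed -i 's/(5,180,120),(18,255,255)/(4,120,150),(18,255,255)/' est.py; python3 -c "
from est import *
s,c=pickle.load(open('pics/21.10.pkl','rb'));print(fit(s,c))"; python3 m.py 5
```

```text
[[37.5, 64.9], [None, 0]]
22.4 orange lo/hi [-21.8, 66.1] [None, 0] [0.5341 0.2    0.2681] yaw -1.7503 [-0.02 -0.1 ]
22.45 orange lo/hi [-1.7, 68.0] [None, 0] [0.5341 0.2018 0.2681] yaw -1.7493 [-1.54 -0.16]
22.5 orange lo/hi [-35.1, 64.0] [None, 0] [0.534  0.2007 0.268 ] yaw -1.7489 [-0.64 -0.23]
22.55 orange lo/hi [-29.4, 61.6] [None, 0] [0.5339 0.1998 0.268 ] yaw -1.7491 [ 0.18 -0.27]
22.6 orange lo/hi [-41.5, 65.7] [None, 0] [0.5339 0.1992 0.268 ] yaw -1.7497 [ 0.48 -0.19]
```

```bash
python3 - <<'E'
import re
t=open("est.py").read()
t=t.replace("    om=om&reg","    d=np.clip(c['frame'][:,:,0].astype(int)-c['frame'][:,:,2],0,255); om=d>.6*np.percentile(d[reg],99)\n    om=om&reg\n    om=cv2.morphologyEx(om.astype(np.uint8),cv2.MORPH_OPEN,np.ones((3,3)))>0")
t=t.replace("out=[]\n    for mask","out=[]; fit.n=om.sum(); fit.om=om; fit.d=d\n    for mask")
open("est.py","w").write(t)
E
python3 - <<'E'
from est import *
import glob
for g in sorted(glob.glob("pics/*.pkl")):
    s,c=pickle.load(open(g,"rb"));print(g,fit(s,c),fit.n,np.percentile(fit.d[fit.om],[0,50,100]))
ims=[]
s,c=pickle.load(open("pics/22.60.pkl","rb"));fit(s,c);A,o=tray(s);u,v=proj(c,o+A@[0,0,.06])[0].astype(int)
f=c["frame"][:,:,::-1].copy();w=f.copy();w[fit.om]=(255,0,255)
k=np.hstack([cv2.resize(i[v-50:v+50,u-50:u+50],None,fx=4,fy=4,interpolation=cv2.INTER_CUBIC) for i in(f,w)])
cv2.imwrite("pics/c4.png",k)
E
```

```text
pics/14.65.pkl [[-53.3, -69.0], [18.4, -8.2]] 215 [112. 158. 192.]
pics/14.90.pkl [[-58.3, -74.0], [18.0, -9.4]] 209 [112. 159. 193.]
pics/16.55.pkl [[-10.9, -27.0], [None, 2]] 220 [107. 146. 187.]
pics/16.90.pkl [[-11.7, -29.0], [None, 6]] 226 [107.  144.5 188. ]
pics/19.05.pkl [[18.3, -1.9], [None, 0]] 239 [105. 142. 181.]
pics/21.10.pkl [[35.4, 13.4], [None, 0]] 220 [ 87. 118. 154.]
pics/22.60.pkl [[60.3, 32.5], [None, 0]] 183 [ 88. 121. 158.]
```

View pics/c4.png

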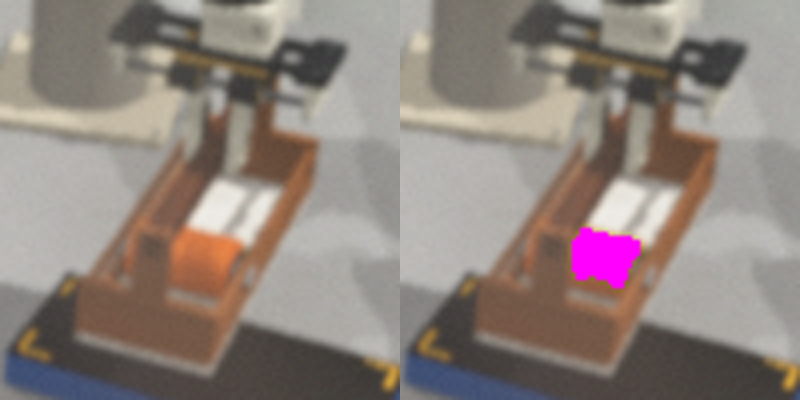

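```bash
cat > h2.py <<'E'
H=[(0,0,0,.05)]+[(-.25,-1.23,-.005,.125)]*8+[(-.2,-1.23,-.005,.125)]*8+[(0,0,0,.15)]+[(0,0,-.072,.125)]*2+[(0,-1.5,0,.125)]*14+[(0,0,0,.05)]+[(0,-1.5,0,.125)]*10+[(0,0,0,.25)]
E
python3 - <<'E'
from plan import *
from h2 import H
for th,kc,v in((0,0,0),(0,.005,0),(0,.008,0),(-.0004,0,0),(-.0006,0,0),(0,.005,.004),(0,.008,.004)):
    R,V,P,Y=sim(H,(.4332,-.3535),-1.977,-.020,v,2,th,kc);i=lambda t:min(len(R)-1,int((t-16.9)/DT))
    print(th,kc,v,[(t,round(R[i(t)]*1e3),round(V[i(t)]*1e3)) for t in(19.05,21.1,22.6)],P[-1].round(3))
print()
p0=(.534,.200);y0=-1.75
for Vv in(.04,.055,.07):
  for n in(16,20,24):
    a=A(p0,y0,.055,-Vv,n,1.549)
    for th,kc in((-.0005,0),(0,.008)):
        R,V,P,Y=sim([(0,0,0,.05)]+rowsfrom(a)+[(0,0,0,3)],p0,y0,.044,.013,2,th,kc)
        j=int((.05+.125*n)/DT);print(Vv,n,th,kc,"end",round(R[j]*1e3),round(V[j]*1e3),"+1,2,3s",[(round(R[j+k]*1e3),round(V[j+k]*1e3)) for k in(200,400,595)],P[-1].round(3),Y[-1].round(3))
E
```

```text
0 0 0 [(19.05, -3, -4), (21.1, -7, -1), (22.6, -8, 0)] [0.536 0.197]
0 0.005 0 [(19.05, 0, -1), (21.1, 5, 4), (22.6, 12, 6)] [0.536 0.197]
0 0.008 0 [(19.05, 2, 1), (21.1, 13, 8), (22.6, 28, 12)] [0.536 0.197]
-0.0004 0 0 [(19.05, 1, -1), (21.1, 6, 4), (22.6, 13, 5)] [0.536 0.197]
-0.0006 0 0 [(19.05, 4, 1), (21.1, 13, 6), (22.6, 23, 7)] [0.536 0.197]
0 0.005 0.004 [(19.05, 6, 1), (21.1, 14, 6), (22.6, 24, 8)] [0.536 0.197]
0 0.008 0.004 [(19.05, 8, 3), (21.1, 23, 11), (22.6, 43, 15)] [0.536 0.197]

0.04 16 -0.0005 0 end 31 -3 +1,2,3s [(30, 1), (32, 3), (36, 4)] [0.656 0.122] -0.201
0.04 16 0 0.008 end 45 10 +1,2,3s [(57, 16), (76, 21), (99, 27)] [0.656 0.122] -0.201
0.04 20 -0.0005 0 end 31 -1 +1,2,3s [(31, 2), (34, 4), (39, 5)] [0.676 0.118] -0.201
0.04 20 0 0.008 end 50 14 +1,2,3s [(67, 19), (89, 25), (116, 31)] [0.676 0.118] -0.201
0.04 24 -0.0005 0 end 32 1 +1,2,3s [(33, 3), (37, 4), (42, 5)] [0.695 0.115] -0.201
0.04 24 0 0.008 end 58 17 +1,2,3s [(78, 23), (104, 28), (134, 35)] [0.695 0.115] -0.201
0.055 16 -0.0005 0 end 16 -11 +1,2,3s [(9, -4), (7, 0), (8, 3)] [0.685 0.117] -0
[... 253 characters left out ...]
 -0.201
0.055 24 -0.0005 0 end 13 -5 +1,2,3s [(11, 0), (12, 2), (15, 4)] [0.739 0.107] -0.201
0.055 24 0 0.008 end 35 8 +1,2,3s [(46, 14), (63, 19), (83, 24)] [0.739 0.107] -0.201
0.07 16 -0.0005 0 end 0 -19 +1,2,3s [(-13, -9), (-18, -3), (-19, 1)] [0.715 0.111] -0.201
0.07 16 0 0.008 end 11 -10 +1,2,3s [(6, -1), (7, 3), (12, 7)] [0.715 0.111] -0.201
0.07 20 -0.0005 0 end -4 -14 +1,2,3s [(-13, -6), (-16, -1), (-16, 2)] [0.749 0.105] -0.201
0.07 20 0 0.008 end 11 -5 +1,2,3s [(10, 2), (14, 6), (21, 9)] [0.749 0.105] -0.201
0.07 24 -0.0005 0 end -6 -10 +1,2,3s [(-12, -3), (-14, 1), (-12, 3)] [0.784 0.099] -0.201
0.07 24 0 0.008 end 12 -1 +1,2,3s [(15, 5), (22, 9), (32, 12)] [0.784 0.099] -0.201
```

Run:
```python
from plan import *
p0=(.534,.200);y0=-1.75;a=A(p0,y0,.055,-.08,16,1.549)
for th,kc in((-.0006,0),(0,.006),(0,.008)):
    R,V,P,Y=sim([(0,0,0,.0)]+rowsfrom(a)+[(0,0,0,3)],p0,y0,.046,.015,2,th,kc);print([(round(R[j]*1e3),round(V[j]*1e3)) for j in range(100,1000,100)],P[-1])
print([[round(r[0],2),round(r[1],2),0] for r in rowsfrom(a)],rowsfrom(a)[0][2])
```

```text
[(41, -9), (37, -6), (35, -4), (33, -2), (33, 1), (33, 2), (35, 3), (37, 4), (39, 5)] [0.73457627 0.10778439]
[(42, -7), (39, -2), (39, 1), (40, 5), (43, 8), (48, 10), (53, 12), (60, 14), (67, 15)] [0.73457627 0.10778439]
[(42, -6), (40, 0), (42, 4), (45, 10), (51, 13), (58, 16), (67, 19), (77, 22), (89, 25)] [0.73457627 0.10778439]
[[np.float64(1.03), np.float64(0.53), 0], [np.float64(1.02), np.float64(0.63), 0], [np.float64(1.01), np.float64(0.72), 0], [np.float64(0.98), np.float64(0.82), 0], [np.float64(0.95), np.float64(0.91), 0], [np.float64(0.91), np.float64(1.0), 0], [np.float64(0.86), np.float64(1.08), 0], [np.float64(0.8), np.float64(1.16), 0], [np.float64(0.74), np.float64(1.23), 0], [np.float64(0.67), np.float64(1.3), 0], [np.float64(0.59), np.float64(1.36), 0], [np.float64(0.51), np.float64(1.41), 0], [np.float64(0.42), np.float64(1.45), 0], [np.float64(0.33), np.float64(1.48), 0], [np.float64(0.24), np.float64(1.51), 0], [np.float64(0.14), np.float64(1.52), 0]] -0.09681249999999997
```

Run:
```python
from plan import *
p0=(.534,.200);y0=-1.75
for Vv in(.06,.07,.08):
  a=A(p0,y0,.055,-Vv,16,1.549)
  for th,kc in((-.0006,0),(0,.008)):
    R,V,P,Y=sim([(0,0,0,.2)]+rowsfrom(a)+[(0,0,0,3)],p0,y0,.043,.015,2,th,kc);print(Vv,kc,[(round(R[j]*1e3),round(V[j]*1e3)) for j in range(40,1040,100)],P[-1])
```

```text
0.06 0 [(45, -7), (35, -19), (26, -15), (19, -14), (13, -12), (8, -8), (5, -4), (3, -2), (3, 1), (4, 2)] [0.69521683 0.11491423]
0.06 0.008 [(46, -6), (37, -14), (31, -9), (28, -5), (26, -2), (26, 3), (28, 6), (32, 9), (37, 11), (43, 13)] [0.69521683 0.11491423]
0.07 0 [(45, -11), (32, -24), (21, -20), (11, -19), (2, -17), (-5, -12), (-10, -7), (-13, -4), (-14, -1), (-15, 1)] [0.71489655 0.11134931]
0.07 0.008 [(45, -9), (33, -20), (25, -14), (19, -11), (14, -8), (11, -4), (10, 0), (10, 3), (12, 5), (15, 7)] [0.71489655 0.11134931]
0.08 0 [(45, -14), (29, -30), (15, -25), (3, -24), (-9, -23), (-19, -16), (-25, -11), (-30, -7), (-32, -3), (-33, -1)] [0.73457627 0.10778439]
0.08 0.008 [(45, -13), (30, -26), (19, -20), (10, -17), (2, -15), (-4, -10), (-8, -6), (-11, -3), (-12, -1), (-12, 0)] [0.73457627 0.10778439]
```

Request:
apply_moves(
  delta_pos=[
    [1.03, 0.53, 0],
    [1.02, 0.63, 0],
    [1.01, 0.72, 0],
    [0.98, 0.82, 0],
    [0.95, 0.91, 0],
    [0.91, 1.0, 0],
    [0.86, 1.08, 0],
    [0.8, 1.16, 0],
  ],
  twist=[-0.0968, -0.0968, -0.0968, -0.0968, -0.0968, -0.0968, -0.0968, -0.0968],
)

```text
t: 23.65
tool_pos: [0.6215, 0.1429, 0.2681]
orientation: [3.002, 0.924, -0.0]
force: [-0.7, 0.2, -8.5]
opening: 0.0218
gripper_force: 60.0
```

```bash
sed -i 's/^YREF=.*/YREF=[-.9]/' h.py; python3 m.py 1
```

```text
23.65 orange lo/hi [36.0, 18.9] [None, 0] [0.6215 0.1429 0.2681] yaw -0.9737 [ 0.28 -0.36]
```

Request:
apply_moves(
  delta_pos=[
    [0.78, 1.23, 0],
    [0.71, 1.3, 0],
    [0.63, 1.36, 0],
    [0.55, 1.41, 0],
    [0.45, 1.45, 0],
    [0.35, 1.48, 0],
    [0.25, 1.51, 0],
    [0.14, 1.52, 0],
  ],
  twist=[-0.0968, -0.0968, -0.0968, -0.0968, -0.0968, -0.0968, -0.0968, -0.0968],
)

```text
t: 24.7
tool_pos: [0.7361, 0.1074, 0.2679]
orientation: [2.433, 1.988, -0.001]
force: [-0.7, 0.1, -7.1]
opening: 0.0219
gripper_force: 60.0
```

```bash
sed -i 's/^YREF=.*/YREF=[-.3]/' h.py; python3 m.py 6; python3 -c "
from h import *
from plant import robot
print(go(robot.read_state(),[.534,.202,.268],-.201))"
```

```text
24.7 orange lo/hi [39.0, 30.6] [None, 0] [0.7361 0.1074 0.2679] yaw -0.2007 [-0.34 -0.49]
24.75 orange lo/hi [40.1, 31.3] [None, 0] [0.7373 0.1066 0.2675] yaw -0.1965 [ 0.45 -0.65]
24.8 orange lo/hi [40.9, 31.2] [None, 0] [0.7365 0.1069 0.2674] yaw -0.2027 [-0.22 -0.69]
24.85 orange lo/hi [41.8, 31.6] [None, 0] [0.7359 0.1074 0.2675] yaw -0.205 [-0.84 -0.53]
24.9 orange lo/hi [41.5, 31.3] [None, 0] [0.7355 0.1077 0.2676] yaw -0.205 [-0.94 -0.37]
24.95 orange lo/hi [41.8, 33.4] [None, 0] [0.7354 0.1079 0.2679] yaw -0.2044 [-0.77 -0.29]
(array([ 5.120e+00, -2.162e+01,  2.000e-02]), 'twist', np.float64(-0.0027), 'tilt', array([0.53780485, 0.01966795]))
```

```bash
cat > p3.py <<'E'
from plan import *
p0=np.array((.7355,.1078));y0=-.2045;tg=np.array((.534,.202));yf=-.201
def build(d,n1,N,rho):
    a=A(p0,y0,rho,0,n1,d); p1,y1=a[-1]
    b=[(p1+(tg-p1)*k/N,y1+(yf-y1)*k/N) for k in range(N+1)]
    return rowsfrom(a)+rowsfrom(b)
if __name__=="__main__":
  for d in(.4,.6,.8,1.0):
    for N in(16,20,24):
      rows=build(d,6,N,.045); o=[]
      for kc,th,r,v in((.008,0,.036,.010),(.011,0,.036,.010),(0,-.0008,.036,.010)):
        R,V,P,Y=sim([(0,0,0,.2)]+rows+[(0,0,0,.75)],p0,y0,r-.002,v,2,th,kc); o.append((round(R.max()*1e3),round(R.min()*1e3),"land",round(R[-1]*1e3),round(V[-1]*1e3),"C",round((R[-1]+2*V[-1])*1e3)))
      print(d,N,o)
E
python3 p3.py
```

```text
0.4 16 [(45, 25, 'land', 39, 19, 'C', 77), (58, 34, 'land', 58, 29, 'C', 115), (43, 11, 'land', 20, 11, 'C', 43)]
0.4 20 [(59, 34, 'land', 59, 24, 'C', 106), (85, 34, 'land', 85, 36, 'C', 157), (43, 21, 'land', 32, 13, 'C', 58)]
0.4 24 [(79, 34, 'land', 79, 28, 'C', 135), (113, 34, 'land', 113, 44, 'C', 200), (44, 29, 'land', 43, 14, 'C', 71)]
0.6 16 [(46, 12, 'land', 22, 13, 'C', 48), (47, 24, 'land', 40, 22, 'C', 85), (44, -1, 'land', 4, 8, 'C', 21)]
0.6 20 [(46, 26, 'land', 44, 20, 'C', 83), (69, 34, 'land', 69, 31, 'C', 132), (44, 11, 'land', 19, 11, 'C', 42)]
0.6 24 [(65, 34, 'land', 65, 25, 'C', 115), (99, 34, 'land', 99, 40, 'C', 178), (44, 21, 'land', 32, 13, 'C', 58)]
0.8 16 [(46, 2, 'land', 8, 8, 'C', 25), (48, 15, 'land', 27, 17, 'C', 61), (44, -11, 'land', -8, 5, 'C', 2)]
0.8 20 [(46, 19, 'land', 33, 16, 'C', 65), (58, 30, 'land', 58, 28, 'C', 114), (44, 3, 'land', 10, 9, 'C', 29)]
0.8 24 [(56, 30, 'land', 56, 22, 'C', 101), (90, 34, 'land', 90, 37, 'C', 164), (44, 15, 'land', 25, 12, 'C', 48)]
1.0 16 [(47, -4, 'land', -1, 5, 'C', 9), (48, 10, 'land', 19, 14, 'C', 47), (45, -18, 'land', -17, 2, 'C', -13)]
1.0 20 [(47, 16, 'land', 27, 14, 'C', 56), (54, 27, 'land', 54, 26, 'C', 106), (45, -1, 'land', 4, 8, 'C', 19)]
1.0 24 [(53, 28, 'land', 53, 21, 'C', 96), (88, 34, 'land', 88, 37, 'C', 161), (45, 12, 'land', 21, 11, 'C', 42)]
```

Run:
```python
from p3 import *
for d,N in((.7,12),(.85,12),(1.0,12),(.6,10),(.75,10)):
      rows=build(d,6,N,.045); o=[]
      for kc,th,r,v in((.008,0,.036,.010),(.011,0,.036,.010),(0,-.0008,.036,.010)):
        R,V,P,Y=sim([(0,0,0,.2)]+rows+[(0,0,0,.75)],p0,y0,r-.002,v,2,th,kc); o.append((round(R.max()*1e3),round(R.min()*1e3),"land",round(R[-1]*1e3),round(V[-1]*1e3),"C",round((R[-1]+2*V[-1])*1e3)))
      print(d,N,o)
rows=build(.85,6,12,.045)
for r in rows: print(np.round(r[:2],2),round(r[2],4))
```

```text
0.7 12 [(46, -13, 'land', -13, 0, 'C', -12), (47, -3, 'land', 1, 6, 'C', 14), (44, -24, 'land', -24, -1, 'C', -26)]
0.85 12 [(46, -25, 'land', -25, -5, 'C', -35), (48, -11, 'land', -11, 1, 'C', -9), (44, -36, 'land', -36, -5, 'C', -46)]
1.0 12 [(47, -34, 'land', -34, -10, 'C', -53), (48, -19, 'land', -19, -3, 'C', -26), (45, -45, 'land', -45, -9, 'C', -63)]
0.6 10 [(46, -18, 'land', -18, -3, 'C', -24), (47, -7, 'land', -6, 2, 'C', -2), (44, -28, 'land', -28, -4, 'C', -35)]
0.75 10 [(46, -34, 'land', -34, -10, 'C', -55), (47, -22, 'land', -22, -5, 'C', -33), (44, -43, 'land', -43, -10, 'C', -62)]
[0.05 0.64] -0.1417
[0.05 0.64] -0.1417
[0.05 0.64] -0.1417
[0.05 0.64] -0.1417
[0.05 0.64] -0.1417
[0.05 0.64] -0.1417
[ 1.76 -1.15] 0.0705
[ 1.68 -1.27] 0.0705
[ 1.59 -1.39] 0.0705
[ 1.48 -1.5 ] 0.0705
[ 1.37 -1.6 ] 0.0705
[ 1.26 -1.69] 0.0705
[ 1.14 -1.77] 0.0705
[ 1.01 -1.85] 0.0705
[ 0.88 -1.92] 0.0705
[ 0.74 -1.97] 0.0705
[ 0.6  -2.02] 0.0705
[ 0.45 -2.06] 0.0705
```

Run:
```python
from p3 import *
for r in build(.7,6,12,.045): print([round(float(x),2) for x in r[:2]],round(r[2],4))
```

```text
[0.03, 0.52] -0.1167
[0.03, 0.52] -0.1167
[0.03, 0.52] -0.1167
[0.03, 0.52] -0.1167
[0.03, 0.52] -0.1167
[0.03, 0.52] -0.1167
[1.58, -1.35] 0.058
[1.5, -1.43] 0.058
[1.41, -1.52] 0.058
[1.32, -1.6] 0.058
[1.23, -1.67] 0.058
[1.13, -1.74] 0.058
[1.02, -1.8] 0.058
[0.92, -1.86] 0.058
[0.81, -1.91] 0.058
[0.7, -1.95] 0.058
[0.58, -1.99] 0.058
[0.46, -2.02] 0.058
```

Request:
apply_moves(
  delta_pos=[
    [0.03, 0.52, 0],
    [0.03, 0.52, 0],
    [0.03, 0.52, 0],
    [0.03, 0.52, 0],
    [0.03, 0.52, 0],
    [0.03, 0.52, 0],
    [1.58, -1.35, 0],
    [1.5, -1.43, 0],
  ],
  twist=[-0.1167, -0.1167, -0.1167, -0.1167, -0.1167, -0.1167, 0.058, 0.058],
)

```text
t: 26.0
tool_pos: [0.7266, 0.1278, 0.268]
orientation: [-1.763, -2.6, 0.0]
force: [-0.2, 0.1, -7.5]
opening: 0.0219
gripper_force: 60.0
```

Request:
apply_moves(
  delta_pos=[
    [1.41, -1.52, 0],
    [1.32, -1.6, 0],
    [1.23, -1.67, 0],
    [1.13, -1.74, 0],
    [1.02, -1.8, 0.8],
    [0.92, -1.86, 1.5],
    [0.81, -1.91, 1.8],
    [0.7, -1.95, 1.8],
  ],
  twist=[0.058, 0.058, 0.058, 0.058, 0.058, 0.058, 0.058, 0.058],
)

```text
t: 27.0
tool_pos: [0.5715, 0.1873, 0.2092]
orientation: [2.313, 2.125, 0.002]
force: [0.4, 1.5, -7.6]
opening: 0.0215
gripper_force: 60.0
```

Request:
apply_moves(
  delta_pos=[
    [0.58, -1.99, 1.3],
    [0.46, -2.02, 0.8],
  ],
  twist=[0.058, 0.058],
)

```text
t: 27.25
tool_pos: [0.5323, 0.2019, 0.1877]
orientation: [-2.433, -1.988, 0.0]
force: [-0.0, 0.7, -7.0]
opening: 0.0218
gripper_force: 60.0
```

```bash
python3 m.py 2; python3 -c "
from h import *
from plant import robot
print(go(robot.read_state(),[.534,.202,.158],-.201))"
```

```text
27.25 orange lo/hi [-14.9, -25.1] [None, 0] [0.5323 0.2019 0.1877] yaw -0.2006 [-0.31  0.03]
27.3 orange lo/hi [-15.9, -25.4] [None, 0] [0.5298 0.2029 0.1864] yaw -0.2026 [-3.74 -0.44]
(array([0.02, 0.31, 2.91]), 'twist', np.float64(0.0025), 'tilt', array([ 2.71758815, -0.02685051]))
```

Request:
apply_moves(
  delta_pos=[
    [0, 0.1, 0.9],
    [0, 0.1, 0.9],
    [0, 0.1, 0.6],
    [0, 0, 0.3],
    [0, 0, 0.15],
    [0, 0, 0.1],
  ],
  twist=[0.0, 0, 0, 0, 0, 0],
)

```text
t: 28.1
tool_pos: [0.537, 0.2011, 0.1588]
orientation: [2.429, 1.992, 0.001]
force: [0.2, -0.3, -6.9]
opening: 0.0218
gripper_force: 60.0
```

```bash
python3 look.py 1; python3 m.py 4
```

```text
t 28.1 tcp [0.537  0.2011 0.1588] tilt y mrad 0.18 x 0.31 yaw -0.1973 torque(tray) [-0.034 -0.068  0.046] F [ 0.2 -0.3 -6.9]
roller t,y,x,n [(28.1, nan, nan, 0.0)]
28.15 orange lo/hi [-10.6, -21.3] [None, 0] [0.5369 0.2011 0.1586] yaw -0.1973 [0.13 0.08]
28.2 orange lo/hi [-10.6, -20.9] [None, 0] [0.5369 0.2011 0.1588] yaw -0.1972 [0.22 0.14]
28.25 orange lo/hi [-10.6, -21.1] [None, 0] [0.5369 0.2011 0.1589] yaw -0.1972 [0.3  0.15]
28.3 orange lo/hi [-10.6, -21.2] [None, 0] [0.5369 0.2011 0.1589] yaw -0.1972 [0.3  0.19]h.py:29: RuntimeWarning: Mean of empty slice.
  d=A.T@(ray(c,u.mean(),v.mean(),o[2]+.045)-o); out.append((round(s["t"],2),round(d[1]*1e3,1),round(d[0]*1e3,1),len(u)))
  ret = ret.dtype.type(ret / rcount)
```

Request:
apply_moves(
  delta_pos=[
    [0, 0, -0.4],
    [0, 0, -1.0],
    [0, 0, -1.6],
    [0, 0, -1.8],
    [0, 0, -1.8],
    [0, 0, -1.4],
    [0, 0, -0.8],
    [0, 0, -0.3],
  ],
  twist=[0, 0, 0, 0, 0, 0, 0, 0],
)

```text
t: 29.35
tool_pos: [0.5369, 0.2011, 0.2501]
orientation: [2.429, 1.992, 0.001]
force: [0.0, -0.5, -7.7]
opening: 0.0217
gripper_force: 60.0
```

```bash
python3 m.py 3
```

```text
29.35 orange lo/hi [-10.1, -18.8] [None, 0] [0.5369 0.2011 0.2501] yaw -0.1973 [0.38 0.15]
29.4 orange lo/hi [-10.1, -18.8] [None, 0] [0.5368 0.2011 0.25  ] yaw -0.1974 [0.16 0.06]
29.45 orange lo/hi [-8.9, -19.0] [None, 0] [0.5367 0.201  0.2495] yaw -0.1974 [-0.23 -0.14]
```

Request:
apply_moves(
  delta_pos=[
    [0, 0, 0],
    [0, 0, 0],
    [0, 0, 0],
    [0, 0, 0],
  ],
  twist=[0, 0, 0, 0],
)

```text
t: 30.0
tool_pos: [0.5368, 0.2011, 0.2496]
orientation: [-2.429, -1.992, 0.0]
force: [0.1, -0.7, -8.0]
opening: 0.0217
gripper_force: 60.0
```

```bash
python3 m.py 3
```

```text
30.0 orange lo/hi [-8.0, -18.7] [None, 0] [0.5368 0.2011 0.2496] yaw -0.1973 [-0.08 -0.02]
30.05 orange lo/hi [-8.6, -18.9] [None, 0] [0.5368 0.2011 0.2496] yaw -0.1973 [-0.04 -0.  ]
30.1 orange lo/hi [-7.9, -18.5] [None, 0] [0.5368 0.2011 0.2497] yaw -0.1973 [0.05 0.  ]
```

```bash
cat > pl.py <<'E'
from h import *
from scipy.optimize import minimize
from plant import robot
import pickle
cams={n:pickle.load(open(f"pics/cal_{n}.pkl","rb")) for n in("scene","top")} if False else {}
def w(p,loc):
    C,S=np.cos(p[2]),np.sin(p[2]); return np.c_[p[0]+C*loc[:,0]-S*loc[:,1],p[1]+S*loc[:,0]+C*loc[:,1],loc[:,2]]
def cost(p,c,mask,loc):
    q=proj(c,w(p,loc)); m=np.zeros((1600,2560),np.float32); cv2.fillConvexPoly(m,cv2.convexHull(np.round((q+.5)*4*16-8).astype(np.int32)),1.,shift=4)
    m=cv2.resize(m,(640,400),interpolation=cv2.INTER_AREA); return float(((cv2.GaussianBlur(m,(0,0),1)-mask)**2).sum())
E
python3 - <<'E'
from pl import *
s,cs=pickle.load(open("pics/14.65.pkl","rb")); ct=robot.read_camera("top")
q=lambda a,b,z:np.array([[a,b,z],[a,-b,z],[-a,-b,z],[-a,b,z]])
for n,c in(("top",ct),("scene",cs)):
    im=cv2.imread(f"pics/{n}0.png"); p=[.5366,.2138,-.201]
    qq=proj(c,w(p,q(.085,.185,.04)));reg=np.zeros((400,640),np.uint8);cv2.fillConvexPoly(reg,cv2.convexHull(qq.astype(np.int32)),1)
    hsv=cv2.cvtColor(im,cv2.COLOR_BGR2HSV); g=hsv[:,:,2].astype(float); yel=(hsv[:,:,1]>120)&(hsv[:,:,0]>10)&(hsv[:,:,0]<35)
    lo,hi=np.percentile(g[reg>0],15),np.percentile(g[reg>0],97) if n=="top" else 90; m=np.clip((hi-g)/(hi-lo),0,1)
    if n=="scene": m[(hsv[:,:,0]>100)&(hsv[:,:,1]>130)]=0
    m[yel]=1; m=(m*reg).astype(np.float32)
    m=cv2.morphologyEx(m,cv2.MORPH_CLOSE,np.ones((7,7)))
    m=(m>.5).astype(np.float32); m=cv2.GaussianBlur(m,(0,0),1)
    r=minimize(cost,p,args=(c,m,q(.075,.175,.04)),method="Nelder-Mead",options=dict(initial_simplex=np.array(p)+np.vstack([np.zeros(3),np.diag([.008,.008,.03])]),xatol=1e-4,fatol=1e-3))
    print(n,r.x.round(4),round(r.fun,2),m.sum())
    # yellow centroid on the rubber
    ym=yel&(reg>0); v,u=np.nonzero(ym); print("yellow px",len(u)); 
    k,lab,st,ce=cv2.connectedComponentsWithStats(ym.astype(np.uint8)); pts=[ce[i] for i in range(1,k) if st[i,4]>4]; W=np.array([ray(c,*p_,.04)[:2] for p_ in pts]); print(W.round(4), W.mean(0).round(4))
E
```

```text
top [ 0.5381  0.2105 -0.2011] 17.9 4397.0
yellow px 312
[[0.6225 0.3541]
 [0.5596 0.0531]
 [0.5155 0.3765]
 [0.4525 0.0752]] [0.5375 0.2147]
scene [ 0.5452  0.214  -0.1994] 133.48 1980.0
yellow px 103
[[0.462  0.07  ]
 [0.5657 0.055 ]
 [0.5228 0.3838]
 [0.6282 0.3565]] [0.5447 0.2163]
```

Request:
apply_moves(
  delta_pos=[
    [0.02, -0.03, 0],
    [0.02, -0.03, 0],
    [0.02, -0.03, 0],
    [0.02, -0.03, 0],
    [0.02, -0.03, 0],
    [0.02, -0.03, 0],
    [0.01, -0.02, 0],
    [0, -0.02, 0],
  ],
  twist=[0.001, 0.001, 0.001, 0.001, 0.001, 0.001, 0.001, 0.001],
)

```text
t: 31.2
tool_pos: [0.5349, 0.2028, 0.2496]
orientation: [-2.437, -1.982, -0.0]
force: [-0.0, -0.0, -7.8]
opening: 0.0215
gripper_force: 60.0
```

```bash
python3 m.py 2
```

```text
31.2 orange lo/hi [-9.9, -18.4] [None, 0] [0.5349 0.2028 0.2496] yaw -0.2054 [0.02 0.05]
31.25 orange lo/hi [-9.8, -18.5] [None, 0] [0.5348 0.2028 0.2496] yaw -0.2054 [-0.05 -0.02]
```

Request:
apply_moves(
  delta_pos=[
    [0, 0, 0],
    [0, 0, 0],
    [0, 0, 0],
    [0, 0, 0],
    [0, 0, 0],
    [0, 0, 0],
    [0, 0, 0],
    [0, 0, 0],
  ],
  twist=[0, 0, 0, 0, 0, 0, 0, 0],
)

```text
t: 32.3
tool_pos: [0.5349, 0.2028, 0.2496]
orientation: [-2.437, -1.982, 0.0]
force: [-0.2, 0.5, -8.2]
opening: 0.022
gripper_force: 60.0
```

```bash
python3 m.py 2
```

```text
32.3 orange lo/hi [-9.4, -17.9] [None, 0] [0.5349 0.2028 0.2496] yaw -0.2053 [-0.07 -0.02]
32.35 orange lo/hi [-9.8, -18.4] [None, 0] [0.5349 0.2028 0.2496] yaw -0.2053 [-0.01  0.  ]
```

Request:
apply_moves(
  delta_pos=[
    [0, 0, 0],
    [0, 0, 0],
    [0, 0, 0],
    [0, 0, 0],
    [0, 0, 0],
    [0, 0, 0],
    [0, 0, 0],
    [0, 0, 0],
  ],
  twist=[0, 0, 0, 0, 0, 0, 0, 0],
)

```text
t: 33.4
tool_pos: [0.5349, 0.2028, 0.2496]
orientation: [2.437, 1.982, 0.0]
force: [-1.1, -1.0, -8.2]
opening: 0.0217
gripper_force: 60.0
```

```bash
python3 m.py 2;  python3 -c "
from h import *
from plant import robot
print(go(robot.read_state(),[.5349,.2028,.158],-.205))"
```

```text
33.4 orange lo/hi [-9.4, -18.4] [None, 0] [0.5349 0.2028 0.2496] yaw -0.2053 [0.02 0.02]
33.45 orange lo/hi [-9.4, -17.9] [None, 0] [0.5349 0.2028 0.2496] yaw -0.2053 [-0.06  0.01]
(array([0.  , 0.  , 9.16]), 'twist', np.float64(-0.0002), 'tilt', array([ 0.02206263, -0.0101491 ]))
```

Request:
apply_moves(
  delta_pos=[
    [0, 0, 0],
    [0, 0, 0],
    [0, 0, 0],
    [0, 0, 0],
    [0, 0, 0],
    [0, 0, 0],
    [0, 0, 0],
    [0, 0, 0],
  ],
  twist=[0, 0, 0, 0, 0, 0, 0, 0],
)

```text
t: 34.5
tool_pos: [0.5349, 0.2028, 0.2496]
orientation: [-2.437, -1.982, -0.0]
force: [0.3, 0.8, -6.8]
opening: 0.0217
gripper_force: 60.0
```

```bash
python3 m.py 1
python3 - <<'E'
from est import *
s,c=pickle.load(open("pics/14.65.pkl","rb"));c=dict(c,frame=cv2.imread("pics/scene0.png")[:,:,::-1])
y=.2073;s=dict(tool_pos=np.array([.5494,-.2567,.118]),orientation=(Ro.from_euler('z',y)*Ro.from_matrix([[0,1,0],[1,0,0],[0,0,-1]])).as_rotvec())
print(fit(s,c))
E
```

```text
34.5 orange lo/hi [-9.8, -18.0] [None, 0] [0.5349 0.2028 0.2496] yaw -0.2053 [-0.01  0.03]
[[-37.5, -45.0], [18.8, -6.4]]
```

Request:
apply_moves(
  delta_pos=[
    [0, 0, 0],
    [0, 0, 0],
    [0, 0, 0],
    [0, 0, 0],
    [0, 0, 0],
    [0, 0, 0],
    [0, 0, 0],
    [0, 0, 0],
  ],
  twist=[0, 0, 0, 0, 0, 0, 0, 0],
)

```text
t: 35.55
tool_pos: [0.5349, 0.2028, 0.2496]
orientation: [-2.437, -1.982, -0.0]
force: [-0.1, 0.3, -7.4]
opening: 0.0214
gripper_force: 60.0
```

```bash
python3 m.py 1
```

```text
35.55 orange lo/hi [-8.8, -18.0] [None, 0] [0.5349 0.2028 0.2496] yaw -0.2053 [-0.04  0.05]
```

Request:
apply_moves(
  delta_pos=[
    [0, 0, 0.4],
    [0, 0, 1.0],
    [0, 0, 1.6],
    [0, 0, 1.8],
    [0, 0, 1.6],
    [0, 0, 1.0],
    [0, 0, 0.5],
    [0, 0, 0.3],
  ],
  twist=[0, 0, 0, 0, 0, 0, 0, 0],
)

```text
t: 36.6
tool_pos: [0.5351, 0.2029, 0.1678]
orientation: [2.437, 1.982, 0.001]
force: [-0.3, 0.3, -7.1]
opening: 0.0216
gripper_force: 60.0
```

Request:
apply_moves(
  delta_pos=[
    [0, 0, 0.25],
    [0, 0, 0.2],
    [0, 0, 0.15],
    [0, 0, 0.1],
    [0, 0, 0.08],
    [0, 0, 0.07],
    [0, 0, 0.06],
    [0, 0, 0],
  ],
  twist=[0, 0, 0, 0, 0, 0, 0, 0],
)

```text
t: 37.6
tool_pos: [0.5349, 0.2028, 0.1585]
orientation: [-2.437, -1.982, 0.0]
force: [-0.1, 0.8, -7.9]
opening: 0.0217
gripper_force: 60.0
```

```bash
python3 m.py 2;  python3 -c "
from h import *
from plant import robot
s=robot.read_state();print(s['force'],s['wrist_torque'],go(s,[.5349,.2028,.158],-.205))"
```

```text
37.6 orange lo/hi [-4.4, -15.7] [None, 0] [0.5349 0.2028 0.1585] yaw -0.2053 [-0.12 -0.01]
37.65 orange lo/hi [-4.4, -15.9] [None, 0] [0.5349 0.2028 0.1585] yaw -0.2053 [-0.06 -0.02]
[ 0.88142403  0.52107562 -7.43272393] [-0.06529687 -0.1043783   0.01853396] (array([0.  , 0.  , 0.06]), 'twist', np.float64(-0.0003), 'tilt', array([-0.02206132,  0.01418731]))
```

Request:
apply_moves(
  delta_pos=[
    [0, 0, 0.03],
    [0, 0, 0.03],
    [0, 0, 0.03],
    [0, 0, 0.03],
  ],
  twist=[0, 0, 0, 0],
)

```text
t: 38.2
tool_pos: [0.5351, 0.2027, 0.158]
orientation: [2.437, 1.982, 0.001]
force: [-2.6, -2.2, 0.2]
opening: 0.0218
gripper_force: 60.0
```

```bash
python3 m.py 1;  python3 -c "
from plant import robot
s=robot.read_state();print(s['force'],s['tool_pos'])"
```

```text
38.2 orange lo/hi [-5.6, -15.9] [None, 0] [0.5351 0.2027 0.158 ] yaw -0.2053 [0.47 0.12]
[-2.30130227 -1.89108288  0.09829355] [0.53507019 0.20274527 0.15804847]
```

Request:
apply_moves(
  delta_pos=[
    [0, 0, 0.03],
    [0, 0, 0.03],
    [0, 0, 0.03],
    [0, 0, 0],
  ],
  twist=[0, 0, 0, 0],
)

```text
t: 38.75
tool_pos: [0.5351, 0.2028, 0.158]
orientation: [2.437, 1.982, 0.001]
force: [-7.2, -3.4, 9.0]
opening: 0.0213
gripper_force: 60.0
```

```bash
python3 m.py 2;  python3 -c "
from plant import robot
s=robot.read_state();print(s['force'],s['tool_pos'])"
```

```text
38.75 orange lo/hi [-5.5, -15.0] [None, 0] [0.5351 0.2028 0.158 ] yaw -0.2053 [0.76 0.25]
38.8 orange lo/hi [-6.6, -15.9] [None, 0] [0.5351 0.2028 0.158 ] yaw -0.2053 [0.75 0.22]
[-6.25809336 -2.19589435  7.97150382] [0.53509715 0.20277969 0.1580226 ]
```

Request:
apply_moves(
  delta_pos=[
    [0, 0, -0.05],
    [0, 0, -0.05],
    [0, 0, 0],
    [0, 0, 0],
  ],
  twist=[0, 0, 0, 0],
  squeeze=10,
)

```text
t: 39.35
tool_pos: [0.5351, 0.2028, 0.158]
orientation: [2.437, 1.982, 0.001]
force: [-4.8, -2.1, 5.7]
opening: 0.0223
gripper_force: 10.0
```

Request:
apply_moves(
  delta_pos=[
    [0, 0, 0],
    [0, 0, 0],
    [0, 0, 0],
    [0, 0, 0],
    [0, 0, 0],
    [0, 0, 0],
  ],
  twist=[0, 0, 0, 0, 0, 0],
  gripper=6,
)

```text
t: 40.1
tool_pos: [0.5349, 0.2028, 0.1574]
orientation: [-2.437, -1.982, 0.0]
force: [-1.1, 0.1, -0.7]
opening: 0.0602
gripper_force: 0.0
```

```bash
python3 m.py 3;  python3 -c "
from plant import robot
s=robot.read_state();print(s['force'],s['tool_pos'],s['opening'])"
```

```text
40.1 orange lo/hi [-2.8, -14.8] [None, 0] [0.5349 0.2028 0.1574] yaw -0.2053 [-0.02  0.02]
40.15 orange lo/hi [-2.8, -15.7] [None, 0] [0.5349 0.2028 0.1574] yaw -0.2053 [-0.01  0.01]
40.2 orange lo/hi [-2.8, -14.8] [None, 0] [0.5349 0.2028 0.1574] yaw -0.2053 [0.03 0.05]
[-0.70560972  0.76676739 -1.50512367] [0.53487798 0.20277118 0.15741911] 0.05996060351496656
```

Released, and the roller is at rest at about -9 mm. I'll retreat upward and out to the side, then check the placement from the top camera.

Request:
apply_moves(
  delta_pos=[
    [0, 0, -1],
    [0, 0, -2],
    [0, 0, -3],
    [0, 0, -4],
    [0, 0, -4],
    [0, 0, -3],
    [0, 0, -1],
    [0, 0, 0],
  ],
  twist=[0, 0, 0, 0, 0, 0, 0, 0],
)

```text
t: 41.25
tool_pos: [0.5351, 0.2029, 0.3383]
orientation: [2.437, 1.982, 0.002]
force: [0.1, -0.0, -0.5]
opening: 0.0598
gripper_force: 0.0
```

Request:
apply_moves(
  delta_pos=[
    [-5, 0, 0],
    [-5, 0, 0],
    [-5, 0, 0],
    [-5, 0, 0],
    [-5, 0, 0],
    [-5, 0, 0],
    [-4, 0, 0],
    [0, 0, 0],
  ],
  twist=[0, 0, 0, 0, 0, 0, 0, 0],
)

```text
t: 42.25
tool_pos: [0.4643, -0.1321, 0.3355]
orientation: [-2.439, -1.976, 0.003]
force: [0.3, 0.4, 0.7]
opening: 0.0602
gripper_force: 0.0
```

Run:
```python
from h import *
from plant import robot
c=robot.read_camera("top");f=c["frame"][:,:,::-1]
cv2.imwrite("pics/fin.png",cv2.resize(f[180:275,195:335],None,fx=5.6,fy=5.6,interpolation=cv2.INTER_CUBIC));print(robot.read_state()["t"])
```

```text
42.3
```

View pics/fin.png

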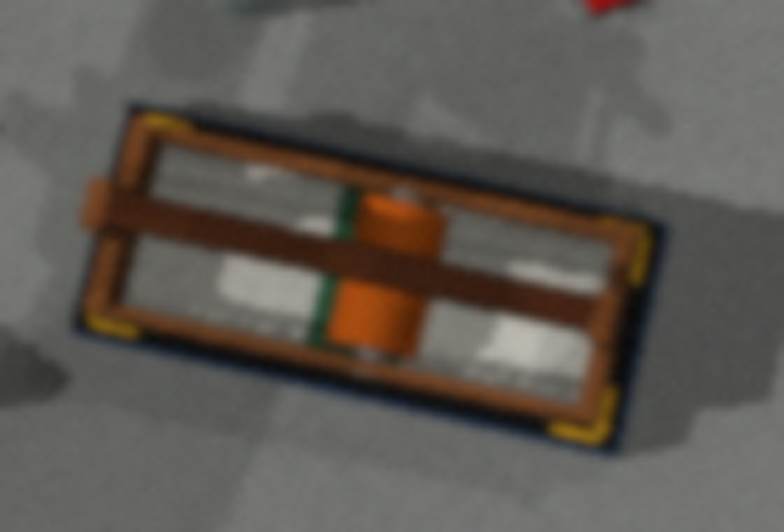

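The final top view shows the tray inside the yellow marks with the roller partly over the green band. I'll fit the tray corners, about TL(130,118), TR(640,226), BR(603,420) and BL(85,314), to check the centring.

Run:
```python
from h import *
from plant import robot
from scipy.optimize import least_squares
c=robot.read_camera("top")
full=lambda p:np.array([[195+(a+.5)/5.6-.5,180+(b+.5)/5.6-.5] for a,b in p])
def fit(pix,loc):
    def w(p):
        C,S=np.cos(p[2]),np.sin(p[2]); return np.c_[p[0]+C*loc[:,0]-S*loc[:,1],p[1]+S*loc[:,0]+C*loc[:,1],loc[:,2]]
    r=least_squares(lambda p:(proj(c,w(p))-pix).ravel(),[.5,.2,-.2]);return r.x,np.round(r.fun,1),w
q=lambda a,b,z:np.array([[a,b,z],[a,-b,z],[-a,-b,z],[-a,b,z]])
T,res,_=fit(full([(130,118),(640,226),(603,420),(85,314)]),q(.06,.157,.10));print("tray",T,res)
P,res,_=fit(full([(131,105),(666,226),(618,452),(77,330)]),q(.075,.175,.04));print("plinth",P,res)
M=Ro.from_euler('z',P[2]).as_matrix().T[:2,:2];print("tray in plinth mm",M@(T-P)[:2]*1e3)
L=lambda p,z:Ro.from_euler('z',-.205).as_matrix().T@(ray(c,*full([p])[0],z)-[.5373,.2145,0])*1e3
for n,p,z in[("rollL",(345,270),.076),("rollR",(433,270),.076),("green edge",(335,190),.048),("green",(312,345),.048),("barL",(105,205),.165),("barR",(600,302),.165)]: print(n,L(p,z).round(1))
# expected outline of a perfectly placed tray in the crop
yh=Ro.from_euler('z',-.205).as_matrix()
print((proj(c,[.5373,.2145,.04]+q(.06,.157,.06)@yh.T)-[195,180])*5.6+2.3)
```

```text
tray [ 0.53665089  0.21142347 -0.18609301] [ 0.4  0.3  0.1 -0.4 -0.6  0.1  0.2  0. ]
plinth [ 0.53679927  0.21293691 -0.20255273] [-0.3 -0.9  1.3 -0.9  0.4  1.  -1.4  0.7]
tray in plinth mm [ 0.15910717 -1.51236003]
rollL [-1.7 11.1 76. ]
rollR [ 10.  -41.2  76. ]
green edge [47.  32.8 48. ]
green [-49.6  23.7  48. ]
barL [ -1.  143.1 165. ]
barR [   7.3 -148.6  165. ]
[[130.32502582 114.23203925]
 [636.07444132 227.89603972]
 [591.28806144 423.74942527]
 [ 80.23426901 307.65674392]]
```

Run:
```python
from h import *
from plant import robot
c=robot.read_camera("top")
def bar(f,ctr,yaw,zb):
    y=np.array([-np.sin(yaw),np.cos(yaw)]);x=np.array([np.cos(yaw),np.sin(yaw)]);pts=[];edge=[]
    L=f.astype(float)[:,:,0]-0; 
    for t in np.arange(-.125,.126,.01):
        if -.06<t<.045: continue   # roller region
        off=np.arange(-.03,.0301,.001); W=np.array([[*(ctr+y*t+x*o),zb] for o in off]); uv=proj(c,W).astype(np.float32)
        g=[cv2.remap(f.astype(np.float32),uv[:,0][None],uv[:,1][None],cv2.INTER_LINEAR)[0][:,k] for k in range(3)]
        g=np.array(g); w=np.clip(np.median(g[1])*.75-g[1],0,None); 
        if w.sum()>0: pts.append((t,(w*off).sum()/w.sum()))
    p=np.array(pts); k=np.polyfit(p[:,0],p[:,1],1); k=np.polyfit(p[:,0][abs(p[:,1]-np.polyval(k,p[:,0]))<.004],p[:,1][abs(p[:,1]-np.polyval(k,p[:,0]))<.004],1); return "yaw",yaw-k[0],"x off mm",k[1]*1e3,"rms",np.std(p[:,1]-np.polyval(k,p[:,0]))*1e3,len(p)
print("start",bar(cv2.imread("pics/top0.png")[:,:,::-1],np.array([.5465,-.2453]),.2073,.125))
print("now",bar(c["frame"],np.array([.5373,.2145]),-.2053,.165))
# side rails (tray z 52 -> .092): wood-ness along cross profile
```

```text
start ('yaw', np.float64(0.21331898931605237), 'x off mm', np.float64(-0.8435763658475196), 'rms', np.float64(2.6142743902449914), 15)
now ('yaw', np.float64(-0.2018695903847451), 'x off mm', np.float64(-0.7165559217498463), 'rms', np.float64(0.30256259861578105), 14)
```

Run:
```python
from est import *
from plant import robot
s,c0=pickle.load(open("pics/40.20.pkl","rb"))
print(fit(s,c0))
for i in range(4): c=robot.read_camera("scene"); print(robot.read_state()["t"],fit(s,c))
c=robot.read_camera("scene")
z=cv2.absdiff(c["frame"],cv2.imread("pics/scene0.png")[:,:,::-1]).max(2)
for n,(u,v,a) in dict(ear=(180,170,18),tape=(228,208,14),mallet=(272,227,30),stick=(340,236,35),jar=(396,228,14),offcut=(470,215,18)).items(): print(n,np.percentile(z[v-12:v+12,u-a:u+a],95))
```

```text
[[-2.8, -14.8], [None, 0]]
42.45 [[-3.7, -15.0], [None, 0]]
42.5 [[-2.3, -15.7], [None, 0]]
42.55 [[-3.5, -14.8], [None, 0]]
42.6 [[-2.4, -15.8], [None, 0]]
ear 65.0
tape 5.0
mallet 5.0
stick 26.0
jar 25.0
offcut 5.849999999999909
```

```bash
python3 -c "
from plant import robot
print(robot.close_job())"
```

```text
the job is handed in; nothing more can be done
None
```

The job is handed in at about 43 s, with no verdict returned: the tray is released on the plinth, centred to about 3 mm, with the roller at rest about 10 mm from the band's middle after over 6 s held in the air. The moves could not tilt the tool, so I steered the roller by accelerating and turning the tray rather than by a commanded tilt; it ran back to roughly -90 mm once and over the band to about +45 mm, but I saw no stop contact. My before/after picture check was clean for the tape roll, mallet and offcut but showed changes around the earmuffs, push stick and jar that I took for shadows and did not check.

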